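# Fit the hinged retaining ring on the filter-wheel spindle with the ring pliers

## Task

Take the ring pliers from their stand, put their tips in the gap of the retaining ring and squeeze the handles so that they spread it and lift it off its rest; do not touch the ring with the fingers. Lower the spread ring over the head of the filter-wheel spindle and let it spring fully shut in the groove, then put the pliers back upright in their stand and leave the lens mount and the petri dish where they are.

Things in the scene. Friction and masses are not known exactly. Their poses are not given: they have to be found in the camera images.
- pliers: Steel ring pliers with black handles, 138 mm tall, 0.18 kg, standing tips down in their stand. Origin on the pivot, z up, x along the pivot pin, levers at +y and -y. The levers do not cross: squeezing the handles together spreads the tips about as far. Two flat lugs at the pivot (x 6.5 to 22.5 mm to each side, 20 mm wide in y, underside 8 mm below the origin) rest on the stand.
- pliers_grip (a point): Where to grip the pliers from above, closing along their y: midway between the two black rollers at the handle ends, 62 mm above the pliers' origin. Rollers 20 mm long (x), 11 mm diameter, 66 mm over their outsides when released.
- pliers_tips (a point): Bottom of the tips, 70 mm below the pliers' origin, released. Tips 9 mm wide (x), together 10 mm across (y). At the bottom of each a foot 3.5 mm high juts out about 2 mm in y; the bare blade above it (to 24 mm above the bottom) bears on the ring's end, the foot below the ring. Upwards the blades widen to 20 mm together (released), so that they stand about upright when spread.
- pliers_lever (a joint): Spread of the pliers, rad: 0 released (tips together, handles 66 mm over the outsides), 0.66 at the stop (tips about 50 mm apart, handles about 22 mm over the outsides). A spring returns it: about 5 N on the handles starts it, 16 N with the ring holds it at the stop; squeezing harder does no harm. Gripped lightly to 62 mm the pliers can be carried and the tips stand only 4 mm wider.
- ring: Steel hinged retaining ring, 5 mm thick, flat on its rest, 0.025 kg: two half rings (24 mm inside, 38 mm outside diameter) riveted 27 mm to the +x side of the bore's centre, shut by a spring. Origin at the bore's centre on the underside, z up; frame of the +y half, which turns by half the opening about the rivet. At -x two straight ends reach to x = -38 mm, with a gap between them.
- ring_gap (a point): Middle of the gap between the ring's ends, level with its underside, 28 mm from the bore's centre: put the pliers' tips here from above, y along y, feet 3 to 10 mm below the ring. Each end has a notch 10 mm long here, 11 mm from the middle (22 mm gap), between two small lips; the ends toe in toward -x (14 mm between the outer lips). Spread, this point goes with the +y half.
- ring_half (a joint): Opening of the ring, rad: 0 shut, about 0.5 when the pliers are at their stop (about 0.4 just passes the spindle's head). Then the spindle's axis must be 22 to 23 mm from the line of the tips, on the rivet's side, for about 3 mm clearance all round; as the ring shuts the bore moves to 28 mm from the tips: draw the tips back 5 mm while letting go. Spring: 3 N at the ends shut, 8 N spread.
- pliers_stand: Grey fixed stand, foot 74 x 64 mm, 75 mm tall, origin under its centre. Well from above, 19 mm (x) by 28 mm (y), for the pliers' tips, which hang clear of its floor; the pliers' lugs lie flat on the tops of its two blocks, so that the pliers' origin is 83 mm above the stand's origin, same x axis.
- ring_rest: Fixed aluminium block, 80 x 56 mm foot, top 32 mm high, with a 20 mm stub 4.5 mm high through the ring's bore. Origin under the stub, same x axis as the ring at the start. Under the ring's two ends 24 mm are free.
- spindle: Fixed upright spindle on a grey 66 mm square plate 10 mm thick, origin under its axis: filter wheel 76 mm diameter, top 27 mm high; a sleeve 28 mm diameter; a dark collar 36 mm diameter, 46 to 50 mm high, on which the ring can rest; the groove (core 22 mm diameter, 50 to 60 mm high); the head 28 mm diameter to 69 mm height, bevelled at the top.
- groove (a point): Floor of the groove on the spindle's axis, 50 mm above the worktop; the shut ring's origin comes here, any yaw.
- lens_mount: Bystander: black ring-shaped lens mount, 30 mm diameter, 12 mm tall, loose between the work places.
- petri_dish: Bystander: clear petri dish, 58 mm diameter, 16 mm tall, loose on the worktop.
Things that resemble listed ones, but are neither listed nor needed, are in the scene too. What is shaped like the pliers but yellow is not meant.

How it is judged:
By the outcome, as a careful person would: the job done as asked, in the order asked, and still so for the second after the job is handed in, with the robot touching nothing.
It also fails if it takes over 64 s, if anything falls off the work surface, if the arm or the gripper's body presses on something with over 40 N, if the wrist force passes 120 N, or if a joint passes its speed limit or range.

## Robot

A 6-joint arm with a two-finger parallel gripper is mounted at the origin on a cart in front of the work surface, level with it; the furniture and walls round the work are solid. World frame = base frame: x ahead of the robot, y to its left, z up, the work surface at z = 0. Lengths are in mm, angles in rad, forces in N, time in s.
With the tool pointing down it reaches from about 350 to 875 mm from the base axis. Payload 4.2 kg.
Tool frame: the origin (TCP) lies midway between the tips of the shut fingers; the grasp point (between the pads) lies 19 mm behind it; z points along the fingers, y is the line along which they close (so a half turn about z gives the same grasp; the last joint's range is limited). The gripper opens to 85 mm and grips with 20 to 120 N. Pads are 22 mm wide; open, the fingers measure 114 mm over their backs; the gripper's body (76 mm by 85 mm) begins 54 mm behind the grasp point. The pads swing forward as they close: fully open they stand 13 mm farther back than shut.
Start: joints at [-0.868, 0.385, 0.008, 0, -1.194, -0.259], TCP at [268.371, -564.426, 231.312] pointing down, gripper open.
Joint ranges: [-3.14, 3.14], [-1.21, 2.06], [-1.07, 1.41], [-3.16, 2.05], [-2.99, -0.16], [-3.1, 3.1]. Speed limits (rad/s): [2.79, 2.79, 3.14, 3.14, 3.14, 3.14].

## Interface

Orientations are given as a unit quaternion [x, y, z, w].
In Python, from bench import read_state, get_image, job_done gives the robot as it stands.
- The arm moves only by the shell command python3 -m jog 'ROWS'. ROWS is JSON, a list of rows, each a list of 3 entries, a list of its own where there are three numbers: the shift along the world's x, y, z scaled (see below), then the turn, a rotation vector about the world's x, y, z scaled (see below), then the gripper's target within -1 to 1 (shut at 1, half-way at 0, fully open at -1). In form: [[[x, y, z], [wx, wy, wz], claw], ...]. A call has 1 to 20 rows; each row is the pose to reach, as a shift and turn from the pose commanded when the call began; what a row does not reach only later rows make up. The controller multiplies each number of a shift by 10 cm and each number of a turn by 120 degrees. A row lasts 1/10 s, in which the tool goes at most 50 mm and 8.59 degrees, less where a joint would pass 70% of its speed; a pose out of reach is approached as far as the arm can. A call with a number of a shift or a turn outside -1 to 1 is refused whole. A call with a gripper value outside its range is refused whole. The fingers move at their own pace and stop on an object; the grip force is fixed at half the most. Time passes only in rows, so rows that repeat a pose let the fingers close. It gives the time, the measured TCP pose, the force, the opening and the grip force at its end, in the units of the state.
- read_state(): the state, without advancing time (a new reading comes with each control period).
- get_image(name): name is "scene" or "top" or "wrist"; returns a dict with "frame" (400x640x3 uint8, red, green, blue), "range_z" (400x640 float32, mm along the optical axis (not along the pixel's ray), 0 where there is no reading), "fx", "fy", "cx", "cy" (pixels), "distortion" ([k1, k2, p1, p2, k3] as OpenCV has them; the pictures are not rectified), "R" (3x3) and "t" (3): a world point X has camera coordinates R X + t. Camera axes: x right, y down, z forward; pixel columns grow to the right and rows downward; lengths in mm; the calibration is good to about 2 mm. A picture is of the moment at which its call begins.
- job_done(): hands the job in; it is judged then, once.
The state is a dict: "clock": time; "joints": joint angles; "joint_vel": joint speeds; "joint_efforts": joint torques, N m; "position": TCP position; "ee_rot": TCP orientation; "contact_force": force on the tool from outside, world axes, zero at the start; "wrist_torque": the same for the moment, N m; "gripper_width": finger opening in mm; "grasp_force": force on a finger pad.
Only numpy, scipy, OpenCV 4.12 (cv2) and the standard library are available. Lean on these libraries where they do the work, as an engineer would, in place of code of your own. Each camera call takes 0.05 s, during which the arm holds its last target. There are 200 camera calls.

## Working session

There is one attempt and no reset: what is moved stays moved. The work goes in short steps, Python scripts to look and compute and a shell command to move; the robot and the scene stay as the last step left them, time stands still between calls to the robot, and variables do not carry over. Pictures are saved under pics/ and viewed, at most 10 in all, crops included, and the job is handed in when it is done.

```bash
ls; mkdir -p pics; cat > h.py <<'E'
import numpy as np,cv2
from bench import read_state,get_image
def grab(n,save=None):
    d=get_image(n)
    if save: cv2.imwrite('pics/'+save,cv2.cvtColor(d['frame'],cv2.COLOR_RGB2BGR))
    np.save(n+'.npy',d,allow_pickle=True); return d
def load(n): return np.load(n+'.npy',allow_pickle=True).item()
def und(d,uv):
    K=np.array([[d['fx'],0,d['cx']],[0,d['fy'],d['cy']],[0,0,1.]])
    return cv2.undistortPoints(np.array(uv,float).reshape(-1,1,2),K,np.array(d['distortion'],float)).reshape(-1,2)
def ray(d,uv,z):
    p=und(d,uv);R=np.array(d['R']);t=np.array(d['t'])
    c=-R.T@t; r=np.c_[p,np.ones(len(p))]@R
    s=(z-c[2])/r[:,2]; return c+r*s[:,None]
def cloud(d):
    h,w=d['range_z'].shape
    u,v=np.meshgrid(np.arange(w),np.arange(h))
    p=und(d,np.c_[u.ravel(),v.ravel()]);z=d['range_z'].ravel()[:,None]
    P=(np.c_[p,np.ones(len(p))]*z-np.array(d['t']))@np.array(d['R'])
    P[z[:,0]==0]=np.nan
    return P.reshape(h,w,3)
E
python3 - <<'E'
from h import *
for n in('scene','top'):
    d=grab(n,n+'0.png'); print(n,np.round(-np.array(d['R']).T@d['t']),d['fx'],np.round(d['R'],2).tolist())
s=read_state();print(s)
E
```

```text
pics
scene [   81. -1043.   586.] 403.88917816335936 [[0.82, -0.57, -0.01], [-0.3, -0.41, -0.86], [0.48, 0.71, -0.51]]
top [ 376. -354. 1096.] 491.96515241288745 [[-0.02, -1.0, 0.01], [-0.99, 0.02, -0.15], [0.15, -0.01, -0.99]]
{'clock': 0.1, 'joints': array([-8.68386195e-01,  3.85463355e-01,  6.77991586e-03, -4.20111037e-04,
       -1.19398357e+00, -2.58587337e-01]), 'joint_vel': array([ 9.07410153e-05, -1.58816659e-03,  4.15790447e-03,  2.98247591e-03,
       -2.73295404e-04, -1.54835457e-03]), 'joint_efforts': array([-7.21950455e-04, -3.93318844e+01,  1.88929725e+01,  4.19799283e+00,
       -2.61321526e-03, -3.32596057e-07]), 'position': array([ 268.16115878, -563.9850244 ,  230.34983443]), 'ee_rot': array([-2.20018875e-01,  9.75495147e-01,  9.19673473e-04, -2.59197062e-04]), 'contact_force': array([-0.70931912,  0.21096127,  0.36419417]), 'wrist_torque': array([ 0.03038722, -0.00792974, -0.02814997]), 'grasp_force': 0.0, 'gripper_width': 85.38041060245735}
```

View pics/top0.png

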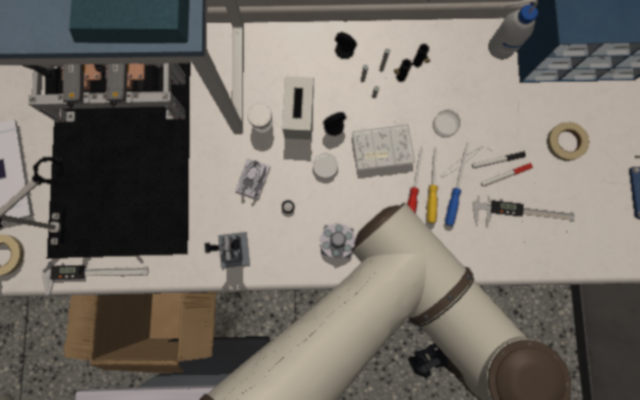

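View pics/scene0.png

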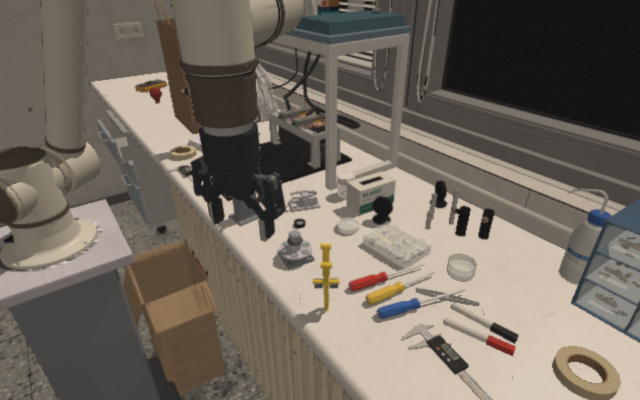

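The top view shows three grey fixtures: pliers and stand at about (232,248), ring rest at (253,180) and spindle at (338,240). The lens mount is at (288,207). The dish candidates are (447,123), (325,167) and (260,117). For the pliers there are two candidates: the black-handled pair in the stand at top (232,248), and the yellow decoy at scene (325,270). By the description I choose the black-handled pair and check it in a close crop.

```bash
python3 - <<'E'
from h import *
d=load('top');C=cloud(d)
im=cv2.cvtColor(d['frame'],cv2.COLOR_RGB2BGR)[140:290,190:380]
cv2.imwrite('pics/c1.png',cv2.resize(im,None,fx=4,fy=4,interpolation=cv2.INTER_CUBIC))
for u,v,z in[(232,248,83),(253,180,37),(288,207,12),(338,240,69),(447,123,16),(325,167,16)]:
    w=C[v-3:v+4,u-3:u+4].reshape(-1,3)
    print((u,v),np.round(ray(d,[(u,v)],z)[0]),np.round(np.nanmedian(w,0)), np.round(np.nanmax(C[v-20:v+20,u-20:u+20,2])))
E
```

```text
(232, 248) [ 437. -182.   83.] [ 434. -184.  118.] 153.0
(253, 180) [ 587. -220.   37.] [ 589. -220.   35.] 43.0
(288, 207) [ 529. -294.   12.] [ 530. -294.    8.] 15.0
(338, 240) [ 449. -401.   69.] [ 449. -401.   69.] 553.0
(447, 123) [ 714. -659.   16.] [ 710. -654.   31.] 37.0
(325, 167) [ 618. -378.   16.] [ 618. -378.   15.] 22.0
```

View pics/c1.png

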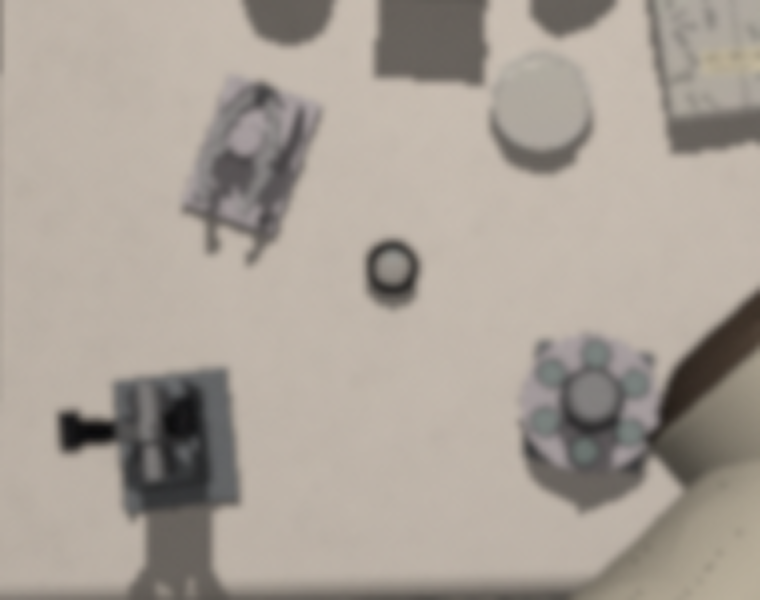

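Crop: the black-handled pliers stand in the grey stand. Their rollers are at crop (75,430) and (185,410), so their y runs roughly along world y. The ring's ends point down at crop (210,245) and (255,255), and the spindle head is at (592,397). The 58 mm dish is at about (618,-378). Now I'll move and look from above.

```bash
python3 -m jog '[[[0.2,0.2,0.6],[0,0,-0.05],-1],[[0.6,0.7,1],[0,0,-0.15],-1],[[0.8,1,1],[0,0,-0.2],-1],[[0.9,1,1],[0,0,-0.2],-1],[[0.9,1,1],[0,0,-0.2],-1],[[0.9,1,1],[0,0,-0.2],-1]]'
python3 -m jog '[[[0.2,0.3,0],[0,0,0],-1],[[0.4,0.6,0],[0,0,0],-1],[[0.6,1,0],[0,0,0],-1],[[0.6,1,0],[0,0,0],-1],[[0.6,1,0],[0,0,0],-1],[[0.6,1,0],[0,0,0],-1]]'
python3 - <<'E'
from h import *
d=grab('wrist','w1.png');print(np.round(-np.array(d['R']).T@d['t']),d['fx'],np.round(d['R'],2).tolist())
d=grab('top','t1.png');np.save('top1.npy',d,allow_pickle=True)
s=read_state();print(s['clock'],s['position'],s['ee_rot'],s['joints'])
E
```

```text
clock: 0.7
position: [358.6, -463.9, 330.9]
ee_rot: [-0.013, 1.0, 0.0, -0.0]
contact_force: [-0.0, -0.3, -0.0]
gripper_width: 85.2
grasp_force: 0.0
clock: 1.3
position: [417.6, -365.4, 330.7]
ee_rot: [-0.012, 1.0, 0.0, -0.001]
contact_force: [-0.9, -1.4, -0.7]
gripper_width: 85.6
grasp_force: 0.0
[ 351. -367.  474.] 340.981825963324 [[-0.02, 1.0, 0.0], [0.97, 0.02, 0.26], [0.26, 0.01, -0.97]]
1.4 [ 417.54758418 -365.54444101  330.81626387] [-1.13765961e-02  9.99935168e-01  1.81562379e-04 -4.46879214e-04] [-4.26969854e-01  2.11271276e-01  9.74042909e-03  5.15907612e-05
 -1.37022886e+00 -1.12108309e+00]
```

View pics/w1.png

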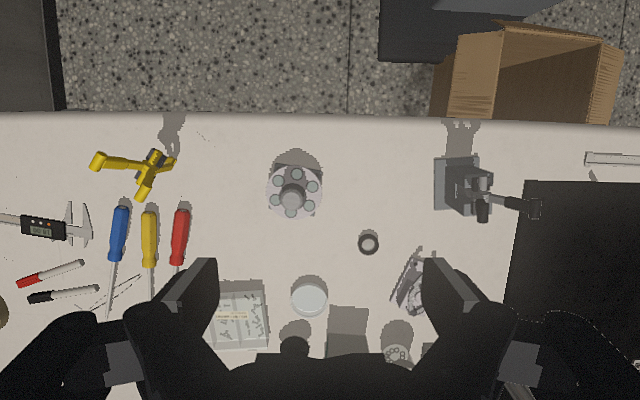

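Wrist view: spindle head at (292,197), stand and pliers at (460,185), ring at about (412,285), lens mount at (368,242) and the yellow decoy at (150,165). I'll move closer to the ring and pliers.

```bash
python3 - <<'E'
from h import *
d=load('wrist');C=cloud(d)
def band(C,lo,hi,cx,cy,r):
    m=(C[...,2]>lo)&(C[...,2]<hi)&(np.hypot(C[...,0]-cx,C[...,1]-cy)<r); return C[m]
for n,e in(('wrist',0),('top1',0)):
    C=cloud(load(n))
    for nm,lo,hi,cx,cy,r in[('spindle head',62,76,449,-401,30),('wheel',20,34,449,-401,60),('mount',7,16,530,-294,30),('dish',10,22,618,-378,45)]:
        p=band(C,lo,hi,cx,cy,r)
        if len(p)>5:
            (c,_,),=[cv2.minEnclosingCircle(p[:,:2].astype(np.float32))]
            print(n,nm,len(p),np.round(p.mean(0),1),np.round(c,1),round(_,1),np.round(np.median(p[:,2]),1))
E
python3 -m jog '[[[0.4,0.2,0],[0,0,-0.01],-1],[[0.5,0.6,0],[0,0,-0.01],-1],[[0.5,1,-0.3],[0,0,-0.01],-1],[[0.5,1.0,-0.4],[0,0,-0.01],-1],[[0.5,1.0,-0.4],[0,0,-0.01],-1]]'
python3 -m jog '[[[0,0.4,0],[0,0,0],-1],[[0,0.55,0],[0,0,0],-1],[[0,0.55,0],[0,0,0],-1],[[0,0.55,0],[0,0,0],-1]]'
python3 - <<'E'
from h import *
d=grab('wrist','w2.png');print(np.round(-np.array(d['R']).T@d['t']))
E
```

```text
wrist spindle head 391 [ 452.4 -399.8   68.8] [ 453.6 -400.1] 14.0 69.0
wrist wheel 1826 [ 450.3 -399.3   27.9] [ 453.5 -400.2] 38.0 27.9
wrist mount 322 [ 532.8 -292.3   10. ] [ 532.7 -292.5] 15.3 9.8
wrist dish 1085 [ 622.4 -377.5   16. ] [ 623.9 -378.2] 29.7 16.1
top1 dish 522 [ 622.1 -377.5   15.6] [ 622.4 -377.2] 29.5 15.7
clock: 1.9
position: [467.3, -264.3, 289.6]
ee_rot: [-0.002, 1.0, 0.0, -0.002]
contact_force: [0.1, 0.0, 0.3]
gripper_width: 85.2
grasp_force: 0.0
clock: 2.3
position: [468.8, -210.7, 292.3]
ee_rot: [-0.001, 1.0, -0.0, 0.001]
contact_force: [0.3, 0.5, -0.1]
gripper_width: 85.4
grasp_force: 0.0
[ 402. -211.  435.]
```

View pics/w2.png

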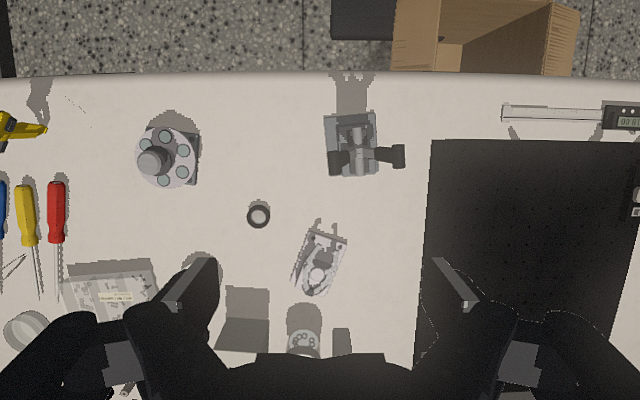

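Here the rollers are at (338,160) and (397,157), the ring at (320,258) with its ends toward (300,240)/(325,225), and the stand at (350,145). Next I'll get positions from depth.

```bash
python3 - <<'E'
from h import *
C=cloud(load('wrist'))
def band(lo,hi,cx,cy,r):
    m=(C[...,2]>lo)&(C[...,2]<hi)&(np.hypot(C[...,0]-cx,C[...,1]-cy)<r); return C[m]
def rect(p): r=cv2.minAreaRect(p[:,:2].astype(np.float32)); return [np.round(x,1) for x in r]
p=band(140,156,440,-190,60);print('rollers',len(p),p[:,2].max().round(1),rect(p))
for s in(1,-1):
    q=p[(p[:,1]-p[:,1].mean())*s>0];print(' ',len(q),np.round(q.mean(0),1),rect(q),np.round(q.min(0),1),np.round(q.max(0),1))
for lo,hi in((68,80),(80,92),(92,104)):
    p=band(lo,hi,440,-190,55);print('stand',lo,len(p),rect(p),np.median(p[:,2]).round(1))
p=band(5,160,440,-190,55);print('hist',np.histogram(p[:,2],bins=range(0,160,8))[0])
p=band(29,45,590,-220,60);print('ringrest',len(p),rect(p),np.histogram(p[:,2],bins=range(29,46))[0])
p=band(35,45,590,-220,60);print('ring',len(p),rect(p),np.round(p.mean(0),1))
# rectified height map picture at z~37
im=load('wrist')['frame'];
K=load('wrist');g=np.mgrid[630:530:-0.25,-170:-270:-0.25]
X=np.stack([g[0],g[1],np.full(g[0].shape,37.)],-1).reshape(-1,3)
rv,_=cv2.Rodrigues(np.array(K['R']));uv,_=cv2.projectPoints(X,rv,np.array(K['t'],float),np.array([[K['fx'],0,K['cx']],[0,K['fy'],K['cy']],[0,0,1.]]),np.array(K['distortion'],float))
m=uv.reshape(g[0].shape+(2,)).astype(np.float32)
o=cv2.remap(cv2.cvtColor(im,cv2.COLOR_RGB2BGR),m[...,0],m[...,1],cv2.INTER_CUBIC);cv2.imwrite('pics/ring.png',cv2.resize(o,(600,600)))
E
```

```text
rollers 687 153.1 [array([ 439.2, -172.1]), array([20.1, 65.7]), np.float64(6.3)]
  352 [ 435.8 -145.7  148.8] [array([ 436.1, -145.7]), array([19.9, 12.1]), np.float64(4.9)] [ 425.8 -151.9  140.1] [ 446.2 -139.5  152.3]
  335 [ 441.7 -199.1  149.1] [array([ 442. , -198.5]), array([20.1, 12.7]), np.float64(5.5)] [ 431.9 -205.6  140.3] [ 452.4 -192.4  153.1]
stand 68 546 [array([ 439.2, -171.8]), array([53.4, 36.4]), np.float64(5.9)] 75.3
stand 80 705 [array([ 439.3, -172.1]), array([50. , 21.6]), np.float64(3.0)] 85.3
stand 92 166 [array([ 439.3, -172.8]), array([ 9.8, 22.4]), np.float64(5.3)] 95.5
hist [815  26  15  15  18  68  16  27  30 528 565 230  76  80  66 117 117 120
 619]
ringrest 1176 [array([ 597.8, -213.7]), array([42.2, 73.7]), np.float64(69.7)] [  5  18  79 144  89  40  64 180 337 193  27   0   0   0   0   0]
ring 801 [array([ 597.3, -212.9]), array([41.1, 71.5]), np.float64(71.1)] [ 597.6 -213.3   37.4]
```

View pics/ring.png

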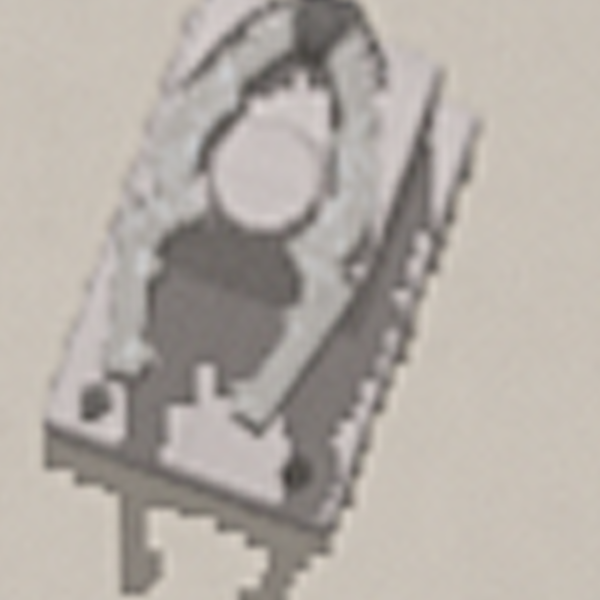

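Measurements:

| Item | Position (mm) | Yaw | Check |
|---|---|---|---|
| Pliers | (439.2, -172.1) | 6° | rollers 20 x 66, top about 151 |
| Ring bore | (601.2, -214.8) | -20° | stub and end tips agree to 0.3 mm |
| Ring gap | about (574.9, -205.3) | | |
| Spindle axis | (453.5, -400) | | |

Now I'll grasp.

```bash
python3 -m jog '[[[-0.15,0.2,-0.3],[0,0,0.05],-1],[[-0.29,0.37,-0.6],[0,0,0.05],-1],[[-0.29,0.37,-0.9],[0,0,0.05],-1],[[-0.29,0.37,-0.9],[0,0,0.05],-1],[[-0.29,0.37,-0.9],[0,0,0.05],-1]]'
python3 -m jog '[[[0,0,-0.3],[0,0,0],-1],[[0,0,-0.6],[0,0,0],-1],[[0,0,-0.8],[0,0,0],-1],[[0,0,-0.8],[0,0,0],-1],[[0,0,-0.8],[0,0,0],-1]]'
python3 -m jog '[[[0,0,0],[0,0,0],-0.6],[[0,0,0],[0,0,0],-0.46],[[0,0,0],[0,0,0],-0.46],[[0,0,0],[0,0,0],-0.46],[[0,0,0],[0,0,0],-0.46],[[0,0,0],[0,0,0],-0.46]]'
python3 - <<'E'
from h import *
d=grab('wrist','w3.png')
E
```

```text
clock: 2.85
position: [440.2, -173.6, 202.1]
ee_rot: [-0.054, 0.999, -0.001, 0.0]
contact_force: [0.4, -0.1, 0.0]
gripper_width: 85.5
grasp_force: 0.0
clock: 3.35
position: [441.2, -173.2, 123.0]
ee_rot: [-0.054, 0.999, -0.001, 0.001]
contact_force: [0.3, 1.0, 0.2]
gripper_width: 85.3
grasp_force: 0.0
clock: 3.95
position: [441.2, -172.8, 124.0]
ee_rot: [-0.055, 0.998, -0.001, 0.002]
contact_force: [-0.5, 0.2, 7.6]
gripper_width: 62.3
grasp_force: 7.4
```

View pics/w3.png

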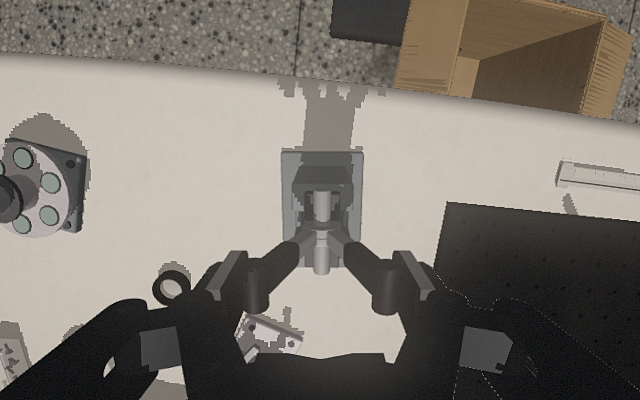

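The pads sit on both rollers, and the pivot is centred at column 322, between the fingers. Grip is 62.3 mm at 7.4 N. Lifting and moving above the gap.

```bash
python3 -m jog '[[[0,0,0.2],[0,0,0],-0.46],[[0,0,0.5],[0,0,0],-0.46],[[0,0,0.9],[0,0,0],-0.46],[[0,0,0.9],[0,0,0],-0.46],[[0,0,0.9],[0,0,0],-0.46]]'
python3 -m jog '[[[0.3,-0.08,0],[0,0,-0.04],-0.46],[[0.6,-0.17,0],[0,0,-0.1],-0.46],[[0.9,-0.28,0],[0,0,-0.16],-0.46],[[1,-0.33,0],[0,0,-0.217],-0.46],[[1,-0.33,0],[0,0,-0.217],-0.46],[[1,-0.33,0],[0,0,-0.217],-0.46]]'
python3 -m jog '[[[0.2,0,-0.15],[0,0,0],-0.46],[[0.36,0,-0.4],[0,0,0],-0.46],[[0.36,0,-0.4],[0,0,0],-0.46],[[0.36,0,-0.4],[0,0,0],-0.46],[[0.36,0,-0.4],[0,0,0],-0.46]]'
python3 - <<'E'
from h import *
d=grab('wrist');s=grab('scene')
im=cv2.cvtColor(d['frame'],cv2.COLOR_RGB2BGR)[100:380,200:460]
sc=cv2.cvtColor(s['frame'],cv2.COLOR_RGB2BGR)[100:260,230:390]
o=np.hstack([cv2.resize(im,(430,463)),cv2.resize(sc,(370,463),interpolation=cv2.INTER_CUBIC)])
cv2.imwrite('pics/w4.png',o);t=read_state();print(t['position'],t['ee_rot'])
E
```

```text
clock: 4.5
position: [439.6, -172.2, 212.5]
ee_rot: [-0.054, 0.999, 0.0, 0.002]
contact_force: [0.1, 0.1, -2.2]
gripper_width: 62.4
grasp_force: 4.7
clock: 5.1
position: [538.0, -205.1, 209.6]
ee_rot: [0.171, 0.985, 0.0, -0.002]
contact_force: [0.6, 0.7, -0.8]
gripper_width: 62.4
grasp_force: 4.7
clock: 5.6
position: [574.9, -205.4, 172.5]
ee_rot: [0.172, 0.985, -0.0, 0.001]
contact_force: [-0.3, 0.4, -0.6]
gripper_width: 62.3
grasp_force: 4.7
[ 575.23679158 -205.46636091  172.83525778] [1.71762242e-01 9.85137820e-01 2.23781693e-05 1.09877396e-03]
```

View pics/w4.png

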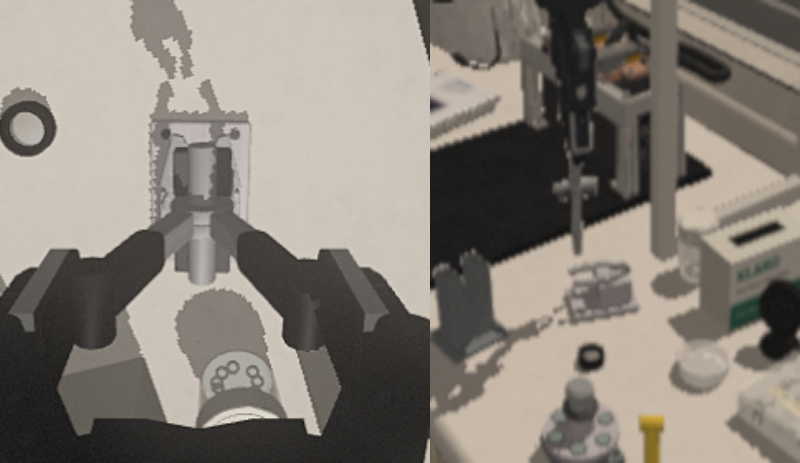

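The rest's front edge spans columns 150–250 with the pivot at about 202, so the lateral alignment is good. The pliers hang over the gap, clear of the ring. I'll check the tip position and tilt in the scene depth.

```bash
python3 - <<'E'
from h import *
C=cloud(load('scene'));c=np.array([575,-205.3]);a=np.deg2rad(-20);ex=np.array([np.cos(a),np.sin(a)]);ey=np.array([-ex[1],ex[0]])
W=cloud(load('wrist'))
for nm,Q in(('scene',C),('wrist',W)):
    P=Q[(np.abs(Q[...,0]-575)<70)&(np.abs(Q[...,1]+205)<60)]
    l=np.c_[(P[:,:2]-c)@ex,(P[:,:2]-c)@ey,P[:,2]]
    for lo,hi in[(58,64),(64,70),(70,76),(76,84),(110,120),(120,128),(128,135),(140,155)]:
        m=(l[:,2]>lo)&(l[:,2]<hi)&(np.abs(l[:,:2])<26).all(1)
        if m.sum()>2: print(nm,lo,hi,m.sum(),'x',np.round([l[m,0].min(),l[m,0].max(),np.median(l[m,0])],1),'y',np.round([l[m,1].min(),l[m,1].max(),np.median(l[m,1])],1))
    m=(np.abs(l[:,:2])<15).all(1)&(l[:,2]>45); print('lowest',np.sort(l[m,2])[:5].round(1))
    m=(l[:,2]>34.5)&(l[:,2]<40); k=l[m]; print('ring+rest pts',len(k),np.round([k[:,0].min(),k[:,0].max(),k[:,1].min(),k[:,1].max()],1))
E
```

```text
scene 58 64 4 x [-4.9  2.6 -1.6] y [-3.6  0.7 -3.6]
scene 64 70 7 x [-6.5  0.2 -2.6] y [-3.6  6.1 -2.3]
scene 70 76 7 x [-6.2  3.1 -5.4] y [-5.7  5.7 -3.1]
scene 76 84 13 x [-6.5  3.  -2.9] y [-12.   11.2  -5.1]
scene 110 120 12 x [-5.7  1.4 -2.7] y [-11.3  -0.6  -7.8]
scene 120 128 31 x [-23.5  20.2  -1.6] y [-10.3  -0.4  -7.8]
scene 128 135 56 x [-24.9  21.8  -2.4] y [-12.9   4.   -6.8]
scene 140 155 23 x [-6.2  2.2 -4.2] y [-15.7   9.9 -10.2]
lowest [61.3 62.4 62.8 63.2 64.6]
ring+rest pts 144 [-11.7  61.4 -24.4  23.1]
wrist 120 128 57 x [-25.6  -7.5 -25.1] y [-8.9 10.6  6.1]
wrist 128 135 1623 x [-25.9  22.2 -10.3] y [-9.8 11.2  0.5]
wrist 140 155 841 x [-8.   2.2 -5.6] y [-16.3  16.1  -0.2]
lowest [85.8 88.4 91.9 92.  93.5]
ring+rest pts 386 [-12.8  29.8 -20.5  20.4]
```

```bash
python3 - <<'E'
from h import *
c=np.array([575,-205.3]);a=np.deg2rad(-20);ex=np.array([np.cos(a),np.sin(a)]);ey=np.array([-ex[1],ex[0]])
for nm in('wrist','scene'):
    Q=cloud(load(nm));l=np.dstack([(Q[...,:2]-c)@ex,(Q[...,:2]-c)@ey,Q[...,2]])
    for s in(1,-1):
        m=(l[...,2]>34.8)&(l[...,2]<40)&(l[...,0]<8)&(l[...,0]>-20)&(l[...,1]*s>4)&(l[...,1]*s<24)
        k=l[m]
        if len(k): print(nm,s,len(k),'xmin',np.sort(k[:,0])[:4].round(1),'y',k[:,1].min().round(1),k[:,1].max().round(1),'tip y',np.median(k[k[:,0]<k[:,0].min()+3][:,1]).round(1))
d=load('wrist');im=cv2.cvtColor(d['frame'],cv2.COLOR_RGB2BGR)[160:240,280:360]
cv2.imwrite('pics/w5.png',cv2.resize(im,(600,600),interpolation=cv2.INTER_CUBIC))
for u,v in[(300,180),(300,190),(340,180),(340,190)]:
    X=ray(d,[(u,v)],37)[0][:2]-c;print(u,v,(X@ex).round(1),(X@ey).round(1))
E
```

```text
wrist 1 84 xmin [-12.8 -12.7 -12.4 -12.3] y 8.2 19.4 tip y 11.9
wrist -1 130 xmin [-12.8 -12.7 -12.6 -12.3] y -18.6 -6.8 tip y -11.4
scene 1 16 xmin [-9.4 -8.4 -7.6 -7.2] y 7.1 17.9 tip y 10.2
scene -1 18 xmin [-11.7 -11.2  -9.1  -8.8] y -19.2 -7.1 tip y -12.8
300 180 -13.8 -16.7
300 190 -5.3 -16.8
340 180 -13.9 16.4
340 190 -5.4 16.6
```

View pics/w5.png

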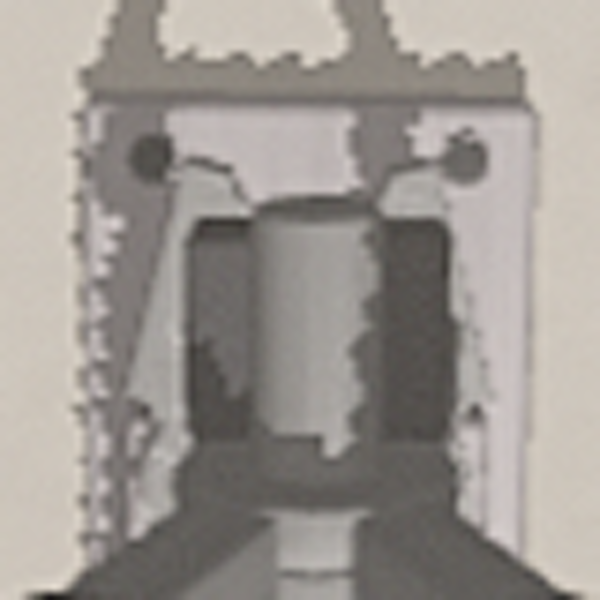

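The ring ends' tips sit at local x ≈ -12, so the gap centre is at ≈ -2. The pliers are at -1.8, and both are +0.5 in y, so they're aligned. Lower by 36 mm.

```bash
python3 -m jog '[[[0,0,-0.12],[0,0,0],-0.46],[[0,0,-0.24],[0,0,0],-0.46],[[0,0,-0.36],[0,0,0],-0.46],[[0,0,-0.36],[0,0,0],-0.46],[[0,0,-0.36],[0,0,0],-0.46]]'
```

```text
clock: 6.2
position: [575.1, -205.5, 134.5]
ee_rot: [0.172, 0.985, -0.0, -0.001]
contact_force: [0.1, -0.8, -2.0]
gripper_width: 62.5
grasp_force: 4.7
```

```bash
python3 -m jog '[[[0,0,0],[0,0,0],-0.3],[[0,0,0],[0,0,0],-0.15],[[0,0,0],[0,0,0],0],[[0,0,0],[0,0,0],0.1],[[0,0,0],[0,0,0],0.1]]'
python3 - <<'E'
from h import *
d=grab('wrist');s=grab('scene')
im=cv2.cvtColor(d['frame'],cv2.COLOR_RGB2BGR)[100:380,200:460]
sc=cv2.cvtColor(s['frame'],cv2.COLOR_RGB2BGR)[140:240,260:340]
o=np.hstack([cv2.resize(im,(430,463)),cv2.resize(sc,(370,463),interpolation=cv2.INTER_CUBIC)])
cv2.imwrite('pics/w6.png',o)
E
```

```text
clock: 6.7
position: [575.6, -205.6, 136.0]
ee_rot: [0.172, 0.985, -0.0, 0.0]
contact_force: [-1.2, 0.0, 2.7]
gripper_width: 38.9
grasp_force: 13.6
```

View pics/w6.png

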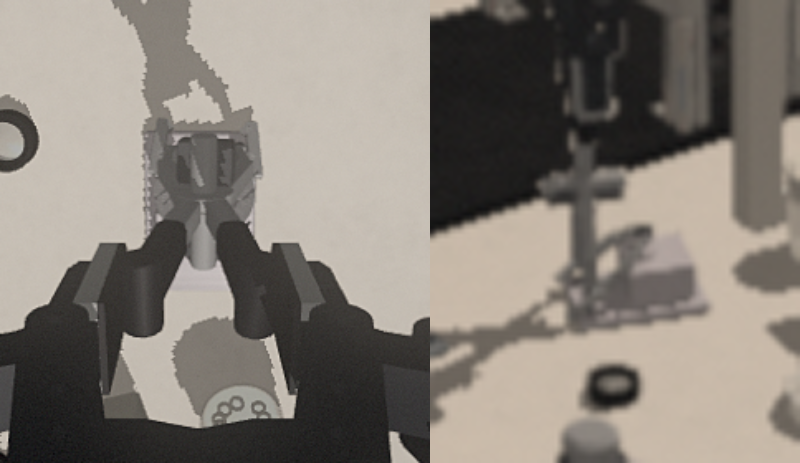

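The ring is opening between the blades; the ends spread at wrist-crop (160,130) and (252,130). Squeeze to the stop.

```bash
python3 -m jog '[[[0,0,0],[0,0,0],0.2],[[0,0,0],[0,0,0],0.3],[[0,0,0],[0,0,0],0.4],[[0,0,0],[0,0,0],0.5],[[0,0,0],[0,0,0],0.6],[[0,0,0],[0,0,0],0.6],[[0,0,0],[0,0,0],0.6]]'
python3 -m jog '[[[0,0,0.05],[0,0,0],0.6],[[0,0,0.12],[0,0,0],0.6],[[0,0,0.2],[0,0,0],0.6],[[0,0,0.2],[0,0,0],0.6],[[0,0,0.2],[0,0,0],0.6],[[0,0,0.2],[0,0,0],0.6]]'
python3 - <<'E'
from h import *
d=grab('wrist');s=grab('scene')
im=cv2.cvtColor(d['frame'],cv2.COLOR_RGB2BGR)[100:380,200:460]
sc=cv2.cvtColor(s['frame'],cv2.COLOR_RGB2BGR)[140:240,260:340]
o=np.hstack([cv2.resize(im,(430,463)),cv2.resize(sc,(370,463),interpolation=cv2.INTER_CUBIC)])
cv2.imwrite('pics/w7.png',o)
c=np.array([575,-205.3]);a=np.deg2rad(-20);ex=np.array([np.cos(a),np.sin(a)]);ey=np.array([-ex[1],ex[0]])
for nm in('wrist','scene'):
    Q=cloud(load(nm));l=np.dstack([(Q[...,:2]-c)@ex,(Q[...,:2]-c)@ey,Q[...,2]]).reshape(-1,3)
    k=l[(np.abs(l[:,0]-10)<60)&(np.abs(l[:,1])<45)]
    for lo in range(20,76,5):
        m=(k[:,2]>lo)&(k[:,2]<=lo+5)
        if m.sum(): print(nm,lo,m.sum(),k[m].min(0).round(0)[:2],k[m].max(0).round(0)[:2])
E
```

```text
clock: 7.5
position: [575.3, -205.1, 135.2]
ee_rot: [0.172, 0.985, 0.0, -0.0]
contact_force: [-0.3, 2.2, 2.0]
gripper_width: 19.4
grasp_force: 59.0
clock: 8.1
position: [575.1, -205.4, 155.0]
ee_rot: [0.172, 0.985, 0.0, -0.0]
contact_force: [0.6, 0.2, -2.3]
gripper_width: 20.1
grasp_force: 58.7
wrist 20 3 [ 18. -18.] [ 19. -17.]
wrist 25 54 [-22. -30.] [19. 40.]
wrist 30 302 [-22. -30.] [42. 40.]
wrist 35 205 [-16. -29.] [-3. 39.]
wrist 40 187 [-12. -29.] [10. 38.]
wrist 45 161 [-11. -24.] [17. 36.]
wrist 50 311 [-11. -23.] [25. 31.]
wrist 55 143 [-11. -20.] [28. 28.]
wrist 60 68 [-11. -22.] [27. 29.]
wrist 65 99 [-11. -21.] [-1. 28.]
wrist 70 106 [-10. -19.] [-2. 26.]
wrist 75 100 [-10. -17.] [-1. 24.]
scene 20 30 [ 19. -23.] [57.  4.]
scene 25 25 [-19. -28.] [56. 41.]
scene 30 103 [-21. -32.] [59. 37.]
scene 35 42 [-14. -31.] [57. 37.]
scene 40 20 [-11. -28.] [11. 28.]
scene 45 24 [-10. -25.] [18. 29.]
scene 50 30 [-10. -27.] [22. 30.]
scene 55 32 [ -9. -22.] [30. 29.]
scene 60 27 [-10. -22.] [34. 24.]
scene 65 8 [ -9. -21.] [ 0. 22.]
scene 70 10 [ -9. -19.] [-0. 20.]
scene 75 9 [ -9. -18.] [-2. 19.]
```

View pics/w7.png

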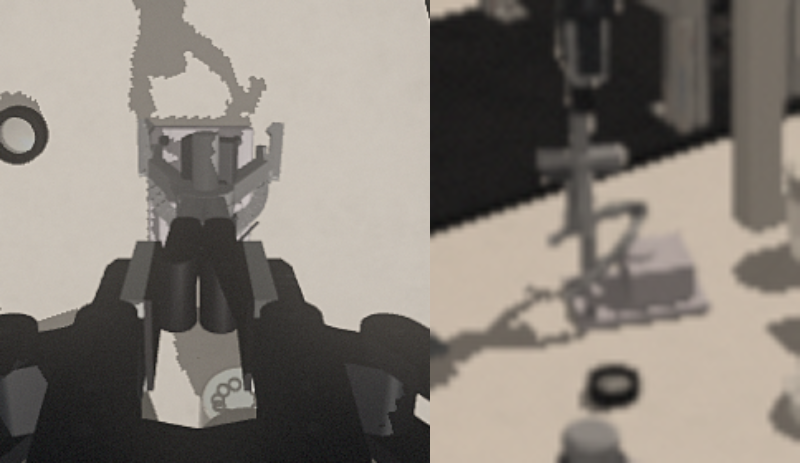

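The ring came off with its rivet end pitched up by about 25–30°: ends at z≈37, rivet at z≈60. As the fingers closed the tips sank and dragged the ends down. I'll measure how much the pliers sink, put the ring back, and repeat the squeeze while raising the tool to compensate.

```bash
python3 - <<'E'
from h import *
c=np.array([575,-205.3]);a=np.deg2rad(-20);ex=np.array([np.cos(a),np.sin(a)]);ey=np.array([-ex[1],ex[0]])
for nm in('wrist','scene'):
    Q=cloud(load(nm));l=np.dstack([(Q[...,:2]-c)@ex,(Q[...,:2]-c)@ey,Q[...,2]]).reshape(-1,3)
    m=(l[:,0]<-10)&(l[:,0]>-24)&(np.abs(l[:,1])<12)&(l[:,2]>85)
    k=l[m];print(nm,len(k),np.histogram(k[:,2],bins=range(84,150,3))[0], 'xmin',k[:,0].min())
    m=(l[:,0]<5)&(l[:,0]>-10)&(np.abs(l[:,1])<34)&(np.abs(l[:,1])>8)&(l[:,2]>20)&(l[:,2]<48)
    k=l[m];print(' tips?',[tuple(r) for r in k[np.argsort(k[:,2])][:8].round(0)])
E
python3 -m jog '[[[0,0,-0.1],[0,0,0],0.6],[[0,0,-0.2],[0,0,0],0.6],[[0,0,-0.2],[0,0,0],0.6]]'
python3 -m jog '[[[0,0,0],[0,0,0],0.4],[[0,0,0],[0,0,0],0.2],[[0,0,0],[0,0,0],0],[[0,0,0],[0,0,0],-0.2],[[0,0,0],[0,0,0],-0.35],[[0,0,0],[0,0,0],-0.46],[[0,0,0],[0,0,0],-0.46],[[0,0,0],[0,0,0],-0.46]]'
python3 - <<'E'
from h import *
d=grab('wrist');s=grab('scene')
im=cv2.cvtColor(d['frame'],cv2.COLOR_RGB2BGR)[100:380,200:460]
sc=cv2.cvtColor(s['frame'],cv2.COLOR_RGB2BGR)[140:240,260:340]
o=np.hstack([cv2.resize(im,(430,463)),cv2.resize(sc,(370,463),interpolation=cv2.INTER_CUBIC)])
cv2.imwrite('pics/w8.png',o)
c=np.array([575,-205.3]);a=np.deg2rad(-20);ex=np.array([np.cos(a),np.sin(a)]);ey=np.array([-ex[1],ex[0]])
for nm in('wrist','scene'):
    Q=cloud(load(nm));l=np.dstack([(Q[...,:2]-c)@ex,(Q[...,:2]-c)@ey,Q[...,2]]).reshape(-1,3)
    m=(l[:,0]<-10)&(l[:,0]>-24)&(np.abs(l[:,1])<12)&(l[:,2]>75)
    k=l[m];print(nm,len(k),np.histogram(k[:,2],bins=range(72,140,3))[0],'xmin',k[:,0].min())
    k=l[(np.abs(l[:,0]-25)<45)&(np.abs(l[:,1])<45)]
    for lo in range(20,60,4):
        m=(k[:,2]>lo)&(k[:,2]<=lo+4)
        if m.sum(): print(nm,lo,m.sum(),k[m].min(0).round(0)[:2],k[m].max(0).round(0)[:2])
E
```

```text
wrist 8659 [  0   0   0   1 119  28 345 193   0   0   0   0   0   0   0   0   0   0
   0   0   0] xmin -23.96457208681008
 tips? [(np.float64(-10.0), np.float64(33.0), np.float64(35.0)), (np.float64(-9.0), np.float64(33.0), np.float64(35.0)), (np.float64(-10.0), np.float64(-24.0), np.float64(36.0)), (np.float64(-8.0), np.float64(-27.0), np.float64(36.0)), (np.float64(-9.0), np.float64(-24.0), np.float64(36.0)), (np.float64(-10.0), np.float64(-28.0), np.float64(36.0)), (np.float64(-10.0), np.float64(-28.0), np.float64(36.0)), (np.float64(-8.0), np.float64(-28.0), np.float64(36.0))]
scene 90 [ 0  0  1  4  7  5  7 11  1  0  0  0  0  0  0  0  0  0  0  0  0] xmin -23.867289885619545
 tips? [(np.float64(-10.0), np.float64(-29.0), np.float64(31.0)), (np.float64(-7.0), np.float64(-29.0), np.float64(34.0)), (np.float64(-9.0), np.float64(-28.0), np.float64(34.0)), (np.float64(-4.0), np.float64(-27.0), np.float64(36.0)), (np.float64(-3.0), np.float64(29.0), np.float64(36.0)), (np.float64(-9.0), np.float64(-28.0), np.float64(37.0)), (np.float64(-10.0), np.float64(-18.0), np.float64(38.0)), (np.f
[... 524 characters left out ...]
19 [ -9. -19.] [19. 26.]
wrist 28 271 [ -4. -21.] [58. 26.]
wrist 32 681 [  4. -21.] [58. 26.]
wrist 36 44 [  6. -12.] [21. 26.]
wrist 44 1 [-6. 17.] [-6. 17.]
wrist 48 25 [-10.  10.] [39. 17.]
wrist 52 26 [-10.   9.] [39. 16.]
wrist 56 8 [-9. 15.] [-3. 15.]
scene 58 [ 0  0  0  0  1  4  8 11  4  3  0  0  0  0  0  0  0  0  0  0  0  0] xmin -23.608028061474577
scene 20 27 [-15. -23.] [58. 13.]
scene 24 30 [ -9. -24.] [51. 15.]
scene 28 41 [ -7. -24.] [57. 24.]
scene 32 102 [-10. -23.] [59. 27.]
scene 36 32 [ -9. -12.] [46. 23.]
scene 40 17 [ -9. -13.] [28. 20.]
scene 44 15 [ -9. -12.] [29. 15.]
scene 48 15 [ -9. -10.] [38. 16.]
scene 52 13 [ -9. -10.] [38. 14.]
scene 56 3 [ -7. -10.] [-2. -9.]
```

View pics/w8.png

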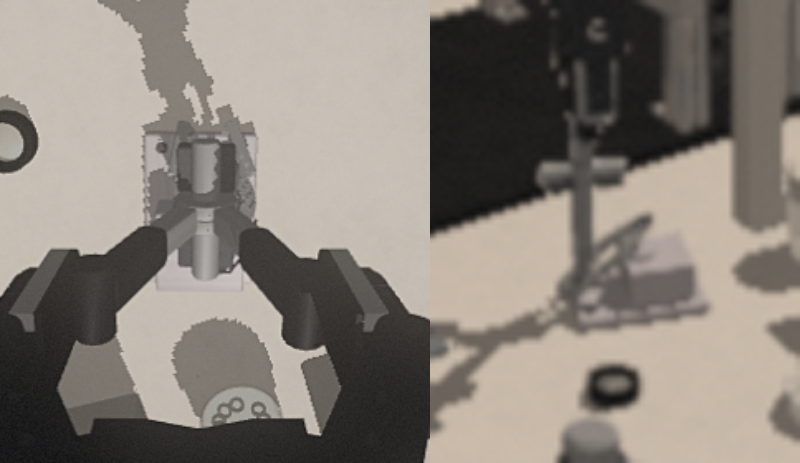

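I've viewed 12 pictures, which is over the limit of 10, so from here I'll work from numbers only. The last one shows the ring still pitched up: rivet at crop (640,220), ends low at the tips. I'll profile the ring from depth.

```bash
cat >> h.py <<'E'
def prof(c,yaw,names=('wrist','scene'),zr=(18,75),yr=45,xr=(-20,70),step=6,fresh=True):
    a=np.deg2rad(yaw);ex=np.array([np.cos(a),np.sin(a)]);ey=np.array([-ex[1],ex[0]])
    for nm in names:
        d=grab(nm) if fresh else load(nm)
        Q=cloud(d);l=np.dstack([(Q[...,:2]-c)@ex,(Q[...,:2]-c)@ey,Q[...,2]])
        f=d['frame'].astype(int)
        print(nm)
        for x0 in range(xr[0],xr[1],step):
            r=[]
            for y0 in range(-yr//6*6,yr,6):
                m=(l[...,0]>=x0)&(l[...,0]<x0+step)&(l[...,1]>=y0)&(l[...,1]<y0+6)&(l[...,2]>zr[0])&(l[...,2]<zr[1])
                z=l[m][:,2]
                r.append('   .   ' if not len(z) else '%3.0f/%3.0f'%(np.percentile(z,10),np.percentile(z,90)))
            print('%4d'%x0,' '.join(r))
E
python3 - <<'E'
from h import *
prof(np.array([575,-205.3]),-20,yr=30)
E
```

```text
wrist
 -20    .       .       .     19/ 20  18/ 18    .       .       .       .       .   
 -14    .       .     21/ 25  20/ 25    .       .       .     19/ 62  18/ 20    .   
  -8    .       .     25/ 30  25/ 29    .       .       .     20/ 64  19/ 23  20/ 22
  -2    .       .     28/ 31  29/ 32    .       .       .     62/ 62  24/ 27  22/ 25
   4    .       .       .     34/ 37    .       .       .     29/ 30  28/ 32  30/ 32
  10    .       .       .     36/ 38    .       .       .     28/ 35  32/ 36  32/ 35
  16    .     20/ 32  20/ 30    .       .       .       .       .     24/ 38  36/ 38
  22    .       .       .       .       .       .       .       .       .       .   
  28    .       .       .       .       .       .       .     49/ 50    .       .   
  34    .       .     32/ 33  32/ 33    .       .     52/ 54  48/ 52    .       .   
  40    .       .     32/ 33  32/ 33  32/ 33    .       .     32/ 33  32/ 33    .   
  46    .     32/ 33  32/ 33  32/ 33  32/ 34  33/ 33  32/ 33  31/ 33  32/ 33    .   
  52    .     31/ 33  32/ 34  32/ 33  32/ 33  32/ 33  32/ 34  32/ 33  32/ 
[... 758 characters left out ...]
 36/ 40  33/ 41    .   
  22    .     22/ 31  25/ 34  33/ 41  37/ 48    .     45/ 45  40/ 47  35/ 40    .   
  28    .     19/ 31  31/ 34  33/ 40  39/ 53  44/ 53  39/ 53  43/ 48    .       .   
  34    .     22/ 31  27/ 34  34/ 35  33/ 38  34/ 49  40/ 53  33/ 34    .       .   
  40  36/ 36  21/ 35    .     32/ 35  34/ 34  35/ 35  34/ 36  32/ 33  34/ 34    .   
  46    .     21/ 33  32/ 33  34/ 35  32/ 35  33/ 35  34/ 35  35/ 35  33/ 34    .   
  52    .     21/ 32  33/ 35    .     33/ 34  33/ 35  35/ 35  35/ 35    .       .   
  58    .       .     33/ 33    .     32/ 32  32/ 32    .       .       .       .   
  64    .       .       .       .       .       .       .       .       .       .
```

The ring has slid about 8 mm toward -x and 5 mm toward +y, and leans on the rest's edge with its ends low. I'll move the tips into the notches, spread lightly so the feet sit under the ends, and lift the ends level.

```bash
python3 -m jog '[[[0.007,0.02,0],[0,0,0],-0.46],[[0.014,0.038,0],[0,0,0],-0.46],[[0.014,0.038,-0.03],[0,0,0],-0.46],[[-0.02,0.05,-0.05],[0,0,0],-0.46],[[-0.04,0.058,-0.05],[0,0,0],-0.46],[[-0.06,0.065,-0.05],[0,0,0],-0.46],[[-0.06,0.065,-0.05],[0,0,0],-0.46],[[-0.06,0.065,-0.05],[0,0,0],-0.46]]'
python3 - <<'E'
from h import *
prof(np.array([575,-205.3]),-20,yr=30,xr=(-26,46),names=('wrist','scene','top'))
E
```

```text
clock: 10.3
position: [569.4, -199.0, 130.5]
ee_rot: [0.172, 0.985, -0.0, 0.0]
contact_force: [0.1, -0.0, -2.2]
gripper_width: 62.4
grasp_force: 4.7
wrist
 -26    .       .       .       .       .       .       .       .       .       .   
 -20    .       .       .     18/ 20    .       .       .       .     45/ 59    .   
 -14    .       .     23/ 25  20/ 24    .       .       .     66/ 72  51/ 60    .   
  -8    .       .     26/ 30  25/ 29    .       .       .       .     19/ 23  20/ 22
  -2    .       .     28/ 31  29/ 33  30/ 30    .       .       .     23/ 28  23/ 24
   4    .       .       .     34/ 36    .       .       .       .     28/ 31  29/ 31
  10    .       .       .       .       .       .       .       .       .     32/ 32
  16    .     19/ 19    .       .     45/ 46    .       .       .       .       .   
  22    .       .       .     36/ 41  49/ 49    .       .       .     43/ 44    .   
  28    .       .       .     32/ 38  38/ 51  50/ 54  52/ 54  47/ 52  32/ 47    .   
  34    .       .     32/ 33  32/ 33  32/ 37  49/ 53  52/ 54  49/ 52  32/ 33    .   
  40    . 
[... 1421 characters left out ...]
   .       .       .   
  -2    .       .       .       .       .       .       .       .       .       .   
   4    .       .       .       .       .       .       .       .       .       .   
  10    .       .       .       .       .       .       .       .       .       .   
  16    .       .       .       .       .       .       .       .       .       .   
  22    .       .       .     31/ 37    .       .       .       .       .       .   
  28    .       .       .     30/ 35  34/ 41    .       .       .       .       .   
  34    .     28/ 33  32/ 35  30/ 34  31/ 36  31/ 50  52/ 52    .       .       .   
  40    .     22/ 35  31/ 35  29/ 34  29/ 33  28/ 34  28/ 33  29/ 33    .       .
```

The ring is also rolled, with its +y end lower. The gap opens straight into the bore. So I'll raise the tips to just above stub height, slide them along the gap into the bore, and push the rear inner edge in +x until the ring falls flat over its stub.

```bash
python3 -m jog '[[[0,0,0.07],[0,0,0],-0.46],[[0,0,0.14],[0,0,0],-0.46],[[0,0,0.19],[0,0,0],-0.46],[[0,0,0.19],[0,0,0],-0.46],[[0.08,-0.03,0.19],[0,0,0],-0.46],[[0.16,-0.06,0.19],[0,0,0],-0.46],[[0.21,-0.08,0.19],[0,0,0],-0.46],[[0.24,-0.09,0.19],[0,0,0],-0.46],[[0.26,-0.1,0.19],[0,0,0],-0.46],[[0.28,-0.11,0.19],[0,0,0],-0.46],[[0.28,-0.11,0.19],[0,0,0],-0.46]]'
python3 - <<'E'
from h import *
prof(np.array([575,-205.3]),-20,yr=30,xr=(-26,70),names=('wrist','scene'),zr=(10,75))
E
```

```text
clock: 11.55
position: [597.3, -209.9, 149.1]
ee_rot: [0.172, 0.985, 0.0, -0.0]
contact_force: [-1.1, 0.1, -2.5]
gripper_width: 62.6
grasp_force: 4.7
wrist
 -26    .       .       .     13/ 16  13/ 16    .       .     10/ 12    .       .   
 -20    .     10/ 10    .     16/ 20  14/ 18    .     11/ 13  11/ 15  12/ 15    .   
 -14  10/ 10  11/ 11  10/ 25  20/ 25  11/ 11    .       .     13/ 18  16/ 19  10/ 10
  -8  10/ 10  10/ 11  11/ 29  25/ 29  15/ 24    .       .     17/ 21  20/ 23  19/ 23
  -2    .     10/ 10  27/ 31  29/ 34  29/ 32    .       .     25/ 28  24/ 28  21/ 24
   4  10/ 10  10/ 10  10/ 10  34/ 38  30/ 36  10/ 10    .     25/ 30  28/ 31  28/ 31
  10    .     10/ 10  33/ 34  38/ 42    .       .       .     28/ 73  33/ 69  32/ 35
  16    .     14/ 33  15/ 33  31/ 43    .       .       .       .     37/ 70  36/ 38
  22  10/ 10  32/ 33  32/ 33  32/ 37    .       .       .       .     40/ 43  37/ 40
  28    .     31/ 33  32/ 33  32/ 37    .       .       .       .     35/ 46    .   
  34    .     31/ 33  32/ 33  32/ 33    .       .       .       .     32/ 32    .   
  40  11/
[... 1078 characters left out ...]
 17/ 17  12/ 12    .   
  22  10/ 10  12/ 31  33/ 35  34/ 38  38/ 48  38/ 38    .     39/ 45  33/ 33    .   
  28  28/ 28  14/ 33  12/ 34  34/ 41  39/ 52  38/ 51  50/ 54  43/ 46    .       .   
  34    .     14/ 33  23/ 36  34/ 37  33/ 33  35/ 55  51/ 55  32/ 34    .       .   
  40  10/ 13  16/ 33  19/ 35  33/ 35  33/ 35  34/ 35  34/ 36  34/ 34  32/ 33    .   
  46  10/ 11  13/ 31  25/ 33  34/ 35  33/ 33  32/ 35  34/ 35  34/ 34  34/ 34    .   
  52  11/ 21  12/ 32  33/ 34  34/ 35  34/ 34  34/ 35  33/ 34  33/ 34  31/ 31    .   
  58  11/ 11  10/ 11  10/ 30    .     33/ 33    .       .       .       .       .   
  64    .       .       .       .     10/ 10    .       .       .       .       .
```

The ring hasn't moved yet; the tips are just at the rear edge of the bore. Keep pushing.

```bash
python3 -m jog '[[[0.03,-0.02,0],[0,0,0],-0.46],[[0.06,-0.035,0],[0,0,0],-0.46],[[0.09,-0.05,0],[0,0,0],-0.46],[[0.12,-0.07,0],[0,0,0],-0.46],[[0.12,-0.07,0],[0,0,0],-0.46]]'
python3 - <<'E'
from h import *
prof(np.array([575,-205.3]),-20,yr=30,xr=(-26,70),names=('wrist','scene'),zr=(12,75))
E
```

```text
clock: 12.15
position: [609.9, -217.3, 149.4]
ee_rot: [0.172, 0.985, -0.0, 0.0]
contact_force: [0.1, -0.8, -0.8]
gripper_width: 62.3
grasp_force: 4.9
wrist
 -26    .       .       .     13/ 16  13/ 14    .       .     12/ 12    .       .   
 -20    .       .     17/ 19  15/ 19  13/ 16    .     12/ 13  12/ 15  13/ 15    .   
 -14    .       .     21/ 24  20/ 24    .       .       .     14/ 18  15/ 18    .   
  -8    .       .     25/ 29  24/ 28    .       .       .     18/ 23  19/ 23  20/ 23
  -2    .       .     28/ 31  29/ 33  30/ 31    .       .     24/ 28  23/ 27  22/ 24
   4    .       .     35/ 37  33/ 37  29/ 34    .       .     25/ 31  28/ 32  31/ 32
  10    .       .     34/ 39  38/ 41  37/ 41  39/ 41  40/ 45  31/ 71  32/ 36  33/ 36
  16    .     17/ 33  19/ 34  32/ 42    .       .       .     65/ 74  37/ 40  36/ 38
  22    .     32/ 33  32/ 33  32/ 33    .       .       .     72/ 72  39/ 43  39/ 39
  28    .     31/ 33  32/ 33  32/ 34    .       .       .     46/ 48  31/ 47    .   
  34    .     31/ 33  32/ 33  32/ 33    .       .       .       .     31/ 33    .   
  40    .
[... 1078 characters left out ...]
 39/ 72  13/ 13    .   
  22    .     13/ 31  27/ 35  34/ 56  38/ 67    .     45/ 45    .       .       .   
  28    .     15/ 33  21/ 34  32/ 38  38/ 51  39/ 54  52/ 54  46/ 48    .       .   
  34    .     16/ 33  21/ 33  33/ 39  34/ 34  39/ 54  37/ 55  34/ 35    .       .   
  40    .     14/ 35  18/ 33  34/ 35  33/ 35    .     32/ 35  33/ 36  33/ 33    .   
  46    .     15/ 32  22/ 34  34/ 35  34/ 35    .     33/ 35    .     33/ 33    .   
  52    .     16/ 32  33/ 36  34/ 34  33/ 34  33/ 33  33/ 34  34/ 35    .       .   
  58    .       .     34/ 34    .     33/ 33    .     32/ 32    .     33/ 33    .   
  64    .       .       .       .       .       .       .       .       .       .
```

The ring is stuck and the lightly held pliers have pitched back instead. New plan: bring the tips back to the bore's centre, lower them through it, spread lightly so the blades hold the ring by its bore, carry it over the stub and let it drop flat. First I'll move back and check that the pliers hang straight.

```bash
python3 -m jog '[[[-0.06,0.03,0],[0,0,0],-0.46],[[-0.12,0.06,0],[0,0,0],-0.46],[[-0.18,0.1,0],[0,0,0],-0.46],[[-0.23,0.125,0],[0,0,0],-0.46],[[-0.23,0.125,0],[0,0,0],-0.46],[[-0.23,0.125,0],[0,0,0],-0.46]]'
cat >> h.py <<'E'
def tips(c,yaw,zs,xr=(-40,60),yr=22,names=('wrist','scene'),fresh=True):
    a=np.deg2rad(yaw);ex=np.array([np.cos(a),np.sin(a)]);ey=np.array([-ex[1],ex[0]])
    for nm in names:
        Q=cloud(grab(nm) if fresh else load(nm));l=np.dstack([(Q[...,:2]-c)@ex,(Q[...,:2]-c)@ey,Q[...,2]]).reshape(-1,3)
        for lo,hi in zs:
            m=(l[:,2]>lo)&(l[:,2]<hi)&(l[:,0]>xr[0])&(l[:,0]<xr[1])&(np.abs(l[:,1])<yr)
            if m.sum(): print(nm,lo,hi,m.sum(),'x',np.percentile(l[m,0],[5,50,95]).round(1),'y',np.percentile(l[m,1],[5,50,95]).round(1))
E
python3 - <<'E'
from h import *
s=read_state()['position'][:2];print(s)
tips(s,-20,[(56,60),(60,65),(65,70),(70,75),(75,82),(82,90),(96,104),(104,112)])
E
```

```text
clock: 12.85
position: [586.3, -204.3, 149.6]
ee_rot: [0.172, 0.985, -0.0, 0.0]
contact_force: [-0.4, 0.0, 1.3]
gripper_width: 62.4
grasp_force: 5.1
[ 586.29896666 -204.2793141 ]
wrist 60 65 11 x [-1.3  2.2  5.4] y [-11.9 -11.9   0.7]
wrist 65 70 4 x [-1.4  1.3  5.9] y [13.  13.1 13.1]
wrist 70 75 9 x [-1.1  1.3  5. ] y [12.8 12.9 13. ]
wrist 75 82 4 x [2.8 3.9 4.4] y [-10.7   0.6  11.8]
wrist 82 90 2 x [0.3 0.3 0.4] y [-8.5  0.6  9.6]
wrist 96 104 82 x [-23.8 -20.9  -3.4] y [-8.7 -3.5  9.5]
wrist 104 112 1865 x [-21.9  -7.7  22. ] y [-8.6  0.5  9.4]
scene 56 60 8 x [ 0.8  3.4 19.3] y [-8.3 -6.8  7.2]
scene 60 65 6 x [0.2 2.6 7.8] y [-12.2 -10.5  10. ]
scene 65 70 6 x [-0.4  1.7  5.8] y [-12.6 -11.1   5.6]
scene 70 75 8 x [-0.8  2.   6. ] y [-12.7 -10.4   9.1]
scene 75 82 12 x [-1.1  1.   6.8] y [-11.5  -8.    8.7]
scene 82 90 11 x [-1.   1.9  7.3] y [-10.6  -8.5   4.9]
scene 96 104 24 x [-17.2   0.8  20.8] y [-10.2  -8.6  -1.2]
scene 104 112 69 x [-21.   -0.7  22.4] y [-10.6  -5.5   1.3]
```

```bash
python3 -m jog '[[[-0.03,0.01,0.03],[0,0,0],-0.46],[[-0.03,0.01,0.03],[0,0,0],-0.46],[[-0.03,0.01,-0.04],[0,0,0],-0.46],[[-0.03,0.01,-0.1],[0,0,0],-0.46],[[-0.03,0.01,-0.16],[0,0,0],-0.46],[[-0.03,0.01,-0.16],[0,0,0],-0.46]]'
python3 - <<'E'
from h import *
s=read_state()['position'][:2];print(s)
tips(s,-20,[(45,50),(50,55),(55,60),(60,65),(65,72),(80,85),(85,90),(90,97)])
prof(np.array([575,-205.3]),-20,yr=30,xr=(-26,52),names=('wrist','scene'),zr=(12,60),fresh=False)
E
```

```text
clock: 13.55
position: [582.4, -203.2, 131.5]
ee_rot: [0.172, 0.985, 0.0, -0.002]
contact_force: [-0.1, 0.0, -2.1]
gripper_width: 62.3
grasp_force: 4.7
[ 582.40854837 -203.22006997]
wrist 45 50 8 x [-1.9  0.9  3.3] y [-12.  -12.   13.1]
wrist 50 55 12 x [-1.8  1.3  5.1] y [12.8 12.8 12.9]
wrist 55 60 3 x [3.5 4.  4.9] y [-10.8 -10.8 -10.8]
wrist 60 65 2 x [2.3 2.7 3.1] y [11.7 11.7 11.7]
wrist 65 72 2 x [-0.4  0.1  0.6] y [-8.6  0.5  9.6]
wrist 80 85 56 x [-24.  -21.3  -3.8] y [-8.3  2.1  9.6]
wrist 85 90 926 x [-21.7 -10.   21. ] y [-8.9 -0.5  9.6]
wrist 90 97 1113 x [-22.3  -4.5  23. ] y [-4.1  0.4  5.3]
scene 45 50 16 x [ 2.8 17.4 23.3] y [-12.   -8.7  12.5]
scene 50 55 21 x [-0.7 24.3 30.8] y [-10.9  -3.6   8.5]
scene 55 60 8 x [-0.   2.5  6.8] y [-11.6 -10.3   6.1]
scene 60 65 8 x [-0.9  3.3  7.3] y [-9.9 -8.3  1.7]
scene 65 72 10 x [-1.2  0.8  5.9] y [-12.2  -8.4   4.8]
scene 80 85 18 x [-17.   -0.5  19.7] y [-10.6  -7.4  -4.4]
scene 85 90 37 x [-20.7  -4.9  23.1] y [-10.1  -7.1  -2.4]
scene 90 97 52 x [-20.3   2.9  24.3] y [-9.7 -3.3  2.1]
wrist
 -26    .       .       .     1
[... 1481 characters left out ...]
 21/ 26  23/ 28    .   
   4    .       .     35/ 35  30/ 56  41/ 56  56/ 56  28/ 38  27/ 53    .       .   
  10    .       .     36/ 41  48/ 55  34/ 59  20/ 21    .       .       .       .   
  16  37/ 37  20/ 33  36/ 36  20/ 44  30/ 30  15/ 35    .     16/ 39  41/ 41    .   
  22    .     16/ 33  19/ 36  36/ 45  36/ 50    .     48/ 48  41/ 46  34/ 34    .   
  28    .     14/ 30  27/ 34  34/ 37  37/ 52  38/ 53  51/ 51  47/ 47    .       .   
  34    .     17/ 32  24/ 34  33/ 35  36/ 37  33/ 54  54/ 54  33/ 48  33/ 33    .   
  40    .     15/ 33  21/ 35  34/ 35  33/ 36  33/ 33  33/ 34  34/ 35  32/ 33    .   
  46    .     14/ 31  24/ 34  32/ 33  33/ 34  34/ 35  33/ 35  34/ 36  33/ 34    .
```

The pliers hang free (z force -2 N, just their own weight), with the tips inside the bore. Now spread lightly while raising to compensate, then lift.

```bash
python3 -m jog '[[[0,0,0.01],[0,0,0],-0.38],[[0,0,0.02],[0,0,0],-0.3],[[0,0,0.03],[0,0,0],-0.2],[[0,0,0.04],[0,0,0],-0.1],[[0,0,0.05],[0,0,0],0],[[0,0,0.05],[0,0,0],0],[[0,0,0.05],[0,0,0],0]]'
python3 -m jog '[[[0,0,0.05],[0,0,0],0],[[0,0,0.12],[0,0,0],0],[[0,0,0.2],[0,0,0],0],[[0,0,0.25],[0,0,0],0],[[0,0,0.25],[0,0,0],0]]'
python3 - <<'E'
from h import *
prof(np.array([575,-205.3]),-20,yr=36,xr=(-26,58),names=('wrist','scene'),zr=(14,75))
E
```

```text
clock: 14.35
position: [583.4, -203.4, 138.5]
ee_rot: [0.172, 0.985, 0.0, 0.0]
contact_force: [-0.9, 1.2, 0.7]
gripper_width: 42.8
grasp_force: 16.8
clock: 14.85
position: [584.1, -203.6, 164.7]
ee_rot: [0.172, 0.985, 0.0, 0.001]
contact_force: [0.8, -0.2, -1.9]
gripper_width: 42.9
grasp_force: 16.5
wrist
 -26    .       .       .       .       .       .       .       .       .       .       .       .   
 -20    .       .     38/ 41  38/ 41    .       .       .       .       .     37/ 38  37/ 40  39/ 39
 -14    .       .     41/ 45  40/ 45    .       .       .       .       .     36/ 38  40/ 44  41/ 44
  -8    .       .     45/ 49  45/ 50    .       .       .       .       .       .     45/ 49  45/ 49
  -2    .       .     51/ 54  49/ 54  53/ 55    .       .       .       .     52/ 55  49/ 53  50/ 53
   4    .       .     53/ 55  55/ 60  55/ 71  73/ 73    .       .       .     54/ 71  54/ 58  49/ 51
  10    .       .       .     60/ 73    .       .       .       .       .       .     59/ 64    .   
  16    .       .     26/ 33  63/ 67  66/ 69    .       .       .       .     67/ 68  
[... 1337 characters left out ...]
6    .       .     19/ 29  32/ 66  18/ 66  38/ 61  19/ 35    .     25/ 57  16/ 18    .       .   
  22    .       .     17/ 31  32/ 33  34/ 71  37/ 73    .     38/ 74  40/ 72  33/ 70    .       .   
  28    .       .     16/ 33  23/ 32  33/ 39  38/ 72  37/ 74    .       .     34/ 73    .       .   
  34    .     18/ 18  18/ 32  32/ 34  33/ 33  33/ 37  32/ 63  34/ 34  34/ 35    .       .       .   
  40    .       .     16/ 34  20/ 34  33/ 34  33/ 34  33/ 33  34/ 36  34/ 34  34/ 34    .       .   
  46    .     25/ 25  15/ 32  33/ 34  34/ 34  33/ 35  34/ 34  34/ 34  33/ 35  32/ 33    .       .   
  52    .       .     17/ 33  33/ 34  34/ 34  33/ 35    .     33/ 34  33/ 35    .       .       .
```

The ring is lifted and level in roll, but still pitched by about 36°, ends low. I'll use the flat rear of the rest's top to push the ends up: move so the ends are over the block, lower to rotate the ring nearly flat between the blades, then carry it back over the stub and release.

```bash
python3 -m jog '[[[0,0,0.1],[0,0,0],0],[[0,0,0.17],[0,0,0],0],[[0.1,-0.05,0.17],[0,0,0],0],[[0.2,-0.1,0.17],[0,0,0],0],[[0.3,-0.15,0.17],[0,0,0],0],[[0.36,-0.18,0.17],[0,0,0],0],[[0.36,-0.18,0.17],[0,0,0],0],[[0.36,-0.18,0.1],[0,0,0],0],[[0.36,-0.18,0.05],[0,0,0],0],[[0.36,-0.18,0],[0,0,0],0],[[0.36,-0.18,-0.04],[0,0,0],0],[[0.36,-0.18,-0.07],[0,0,0],0],[[0.36,-0.18,-0.07],[0,0,0],0]]'
python3 - <<'E'
from h import *
prof(np.array([575,-205.3]),-20,yr=36,xr=(-2,90),names=('wrist','scene'),zr=(14,75))
E
```

```text
clock: 16.25
position: [618.9, -221.3, 155.8]
ee_rot: [0.172, 0.985, 0.0, -0.001]
contact_force: [-0.3, 0.6, -2.4]
gripper_width: 42.9
grasp_force: 15.5
wrist
  -2    .       .       .       .       .       .       .       .       .       .       .       .   
   4    .       .       .       .       .       .       .       .       .       .       .       .   
  10    .       .       .       .       .       .       .       .       .     37/ 39    .       .   
  16    .     38/ 40  35/ 40  17/ 36  17/ 34  20/ 37  20/ 38  20/ 34  20/ 38  39/ 40  38/ 40    .   
  22    .     40/ 42  33/ 42  32/ 33  32/ 38  36/ 38  36/ 38  32/ 38  32/ 33  32/ 42  41/ 43    .   
  28    .     42/ 44  33/ 44  32/ 34  32/ 37  36/ 38  36/ 38  32/ 37  32/ 34  32/ 45  43/ 45    .   
  34    .     44/ 47  44/ 47  32/ 41  31/ 34  32/ 38  36/ 37  32/ 33  32/ 39  32/ 47  46/ 48    .   
  40    .     46/ 48  46/ 49  32/ 68  34/ 73    .       .       .     33/ 72  48/ 65  45/ 50    .   
  46    .       .     49/ 52  49/ 73  52/ 52    .       .       .     65/ 74  50/ 71  50/ 53    .   
  52    .       .     51/ 54  56
[... 1593 characters left out ...]
2    .     22/ 24  18/ 55  24/ 68  33/ 57    .       .       .     36/ 49    .       .       .   
  58    .       .     52/ 52  38/ 55  54/ 56    .       .       .     57/ 59    .       .       .   
  64    .       .       .     53/ 57  56/ 58  56/ 59    .     58/ 60  58/ 58  51/ 51    .       .   
  70    .       .       .       .     56/ 60  61/ 63  58/ 60  59/ 62    .       .       .       .   
  76    .       .       .       .       .     61/ 62  61/ 64    .       .     59/ 59    .       .   
  82    .       .       .       .       .       .       .       .       .       .       .       .   
  88    .       .       .       .       .       .       .       .       .       .       .       .
```

Working: the pitch is down from 36° to 21°. Lower 6 mm more.

```bash
python3 -m jog '[[[0,0,-0.03],[0,0,0],0],[[0,0,-0.06],[0,0,0],0],[[0,0,-0.06],[0,0,0],0]]'
python3 - <<'E'
from h import *
prof(np.array([575,-205.3]),-20,yr=36,xr=(10,86),names=('wrist',),zr=(14,75))
s=read_state()['position'][:2]
tips(s,-20,[(55,60),(60,65),(65,72),(95,100),(100,105),(105,110),(110,115)],yr=30)
E
```

```text
clock: 16.65
position: [620.5, -221.8, 152.1]
ee_rot: [0.172, 0.985, -0.0, 0.002]
contact_force: [-0.0, -0.0, 3.5]
gripper_width: 43.0
grasp_force: 15.9
wrist
  10    .       .       .       .       .       .       .       .       .     36/ 38    .       .   
  16    .     37/ 38  27/ 39  19/ 34  19/ 34  18/ 37  19/ 37  19/ 35  18/ 37  37/ 39  38/ 39    .   
  22    .     38/ 40  37/ 40  32/ 33  32/ 37  36/ 38  36/ 38  32/ 37  32/ 33  33/ 40  39/ 41    .   
  28    .     41/ 42  33/ 42  32/ 33  32/ 37  36/ 38  36/ 38  32/ 37  32/ 33  32/ 42  41/ 43    .   
  34    .     41/ 44  33/ 44  32/ 34  32/ 33  32/ 37  32/ 37  32/ 33  31/ 33  32/ 44  42/ 45    .   
  40    .     43/ 45  42/ 45  32/ 45  32/ 33  34/ 34    .     32/ 33  32/ 45  43/ 46  43/ 45    .   
  46    .       .     45/ 47  45/ 72  39/ 72    .       .       .     45/ 73  45/ 66  46/ 47    .   
  52    .       .     47/ 49  62/ 73    .       .       .       .     71/ 73  47/ 67  47/ 49    .   
  58    .       .     48/ 50  49/ 51    .       .       .       .       .     49/ 51    .       .   
  64    .       .       .     51
[... 468 characters left out ...]
.1 -11.4  20. ]
wrist 65 72 79 x [-2.1 -1.2  5.3] y [-16.2 -10.3  18.9]
wrist 95 100 291 x [-21.5 -13.8  -3.4] y [-8.5 -6.  11.2]
wrist 100 105 875 x [-23.  -11.1  22. ] y [-5.5  3.9  9.9]
wrist 105 110 607 x [-18.4   9.3  24.1] y [-4.1  0.6  5.2]
wrist 110 115 186 x [-4.3 -2.7  4.5] y [-6.3  0.5  7.3]
scene 55 60 18 x [ 0.6 26.3 32.8] y [-13.3   0.2  17.1]
scene 60 65 9 x [-0.4  2.9  7.8] y [-16.4 -12.3  14.4]
scene 65 72 11 x [-0.2  2.1  7.6] y [-17.2 -14.   12.4]
scene 95 100 27 x [-19.8  -3.1  23.5] y [-9.5 -6.6 -1.4]
scene 100 105 47 x [-19.3   4.1  22.4] y [-10.3  -4.    7.7]
scene 105 110 29 x [-17.5   2.8  25. ] y [-7.5 -0.9  5. ]
scene 110 115 8 x [-3.2 -1.3  4.1] y [-7.4 -5.3  9.3]
```

The tips touched the block and the ring's pitch is about 17°. Now carry the bore over the stub and release gradually, lowering in step.

```bash
python3 -m jog '[[[0,0,0.06],[0,0,0],0],[[0,0,0.09],[0,0,0],0],[[-0.07,0.025,0.09],[0,0,0],0],[[-0.14,0.05,0.09],[0,0,0],0],[[-0.207,0.075,0.09],[0,0,0],0],[[-0.207,0.075,0.09],[0,0,0],0],[[-0.207,0.075,0.085],[0,0,0],-0.1],[[-0.207,0.075,0.075],[0,0,0],-0.2],[[-0.207,0.075,0.065],[0,0,0],-0.3],[[-0.207,0.075,0.055],[0,0,0],-0.4],[[-0.207,0.075,0.05],[0,0,0],-0.46],[[-0.207,0.075,0.05],[0,0,0],-0.46],[[-0.207,0.075,0.05],[0,0,0],-0.46]]'
python3 - <<'E'
from h import *
prof(np.array([575,-205.3]),-20,yr=36,xr=(-20,70),names=('wrist','scene'),zr=(14,75))
E
```

```text
clock: 18.1
position: [598.7, -214.0, 155.3]
ee_rot: [0.172, 0.985, -0.0, 0.0]
contact_force: [0.3, -0.3, -2.3]
gripper_width: 62.2
grasp_force: 4.7
wrist
 -20    .       .       .       .       .       .       .       .       .       .       .       .   
 -14    .       .       .     42/ 43  43/ 43    .       .     35/ 39  36/ 39    .       .       .   
  -8    .       .       .     42/ 44  41/ 43    .       .     37/ 39  37/ 39    .       .       .   
  -2    .       .       .     42/ 44  42/ 44    .       .     36/ 39  37/ 39    .       .       .   
   4    .       .       .     42/ 44  42/ 43    .       .     35/ 36  37/ 39  36/ 38    .       .   
  10    .       .     41/ 43  42/ 44  42/ 43    .       .     38/ 38  36/ 39  37/ 38    .       .   
  16    .       .     32/ 44  43/ 44  18/ 43  15/ 30  18/ 30  18/ 36  35/ 39  32/ 38    .       .   
  22    .       .     31/ 33  33/ 44  70/ 71    .       .       .     38/ 72  31/ 38    .       .   
  28    .       .     31/ 33  33/ 44  70/ 71    .       .       .     37/ 40  37/ 39    .       .   
  34    .       .     32/ 33  32/ 44
[... 1387 characters left out ...]
8    .       .     16/ 39  27/ 43  36/ 71  44/ 55  38/ 38    .     37/ 37    .       .       .   
  34    .       .     16/ 34  24/ 44  35/ 36  31/ 31    .     35/ 36  38/ 38    .       .       .   
  40    .     29/ 29  17/ 33  31/ 42  36/ 43  32/ 32    .     35/ 38  36/ 40    .       .       .   
  46    .     17/ 17  19/ 33  16/ 35  35/ 42  34/ 43    .     36/ 40  40/ 40    .       .       .   
  52    .       .     20/ 32  16/ 34  34/ 41  33/ 43  41/ 41    .     39/ 39    .       .       .   
  58    .       .       .       .     33/ 33  33/ 41  39/ 42    .       .       .       .       .   
  64    .       .       .       .       .       .     37/ 37    .       .       .       .       .
```

The ring is now flat lengthwise at the right x. Only its -y half is still riding on the stub (top at z 43 against 38). I'll nudge it about 3 mm toward -y from inside the bore.

```bash
python3 -m jog '[[[0,0,-0.03],[0,0,0],-0.46],[[0,0,-0.055],[0,0,0],-0.46],[[0,0,-0.055],[0,0,0],-0.46],[[-0.01,-0.025,-0.055],[0,0,0],-0.46],[[-0.02,-0.056,-0.055],[0,0,0],-0.46],[[-0.025,-0.065,-0.055],[0,0,0],-0.46],[[-0.025,-0.065,-0.055],[0,0,0],-0.46],[[0,0,-0.05],[0,0,0],-0.46],[[0,0,0],[0,0,0],-0.46],[[0,0,0],[0,0,0],-0.46]]'
python3 - <<'E'
from h import *
prof(np.array([575,-205.3]),-20,yr=36,xr=(-20,70),names=('wrist','scene'),zr=(14,75))
E
```

```text
clock: 19.2
position: [598.5, -213.8, 155.2]
ee_rot: [0.172, 0.985, -0.0, -0.0]
contact_force: [-0.0, 0.5, -2.4]
gripper_width: 62.7
grasp_force: 4.7
wrist
 -20    .       .       .       .       .       .       .       .       .       .       .       .   
 -14    .       .       .     35/ 37  33/ 33    .       .     35/ 38  37/ 38    .       .       .   
  -8    .       .       .     37/ 38  36/ 38    .     36/ 36  36/ 38  36/ 38    .       .       .   
  -2    .       .       .     36/ 38  37/ 38    .       .     36/ 38  37/ 38    .       .       .   
   4    .       .     37/ 38  36/ 38    .       .       .     35/ 38  37/ 39  35/ 35    .       .   
  10    .       .     37/ 38  36/ 38  34/ 36    .       .     35/ 37  37/ 38  37/ 38    .       .   
  16    .       .     33/ 38  28/ 38  17/ 35  17/ 29  16/ 29  16/ 38  33/ 38  31/ 37    .       .   
  22    .       .     32/ 38  36/ 38  67/ 67    .       .       .     36/ 69  31/ 33    .       .   
  28    .       .     32/ 38  37/ 38    .       .       .       .     37/ 47  32/ 38    .       .   
  34    .       .     32/ 37  37/ 3
[... 1388 characters left out ...]
8    .     18/ 18  18/ 33  34/ 39  38/ 72  40/ 54  39/ 39  37/ 37    .       .       .       .   
  34    .       .     16/ 34  31/ 39  38/ 40    .     34/ 37  34/ 36  38/ 38    .       .       .   
  40    .     18/ 23  18/ 33  25/ 39  37/ 37    .     34/ 34  35/ 39    .       .       .       .   
  46    .       .     17/ 35  27/ 35  34/ 40    .     38/ 38  33/ 39    .       .       .       .   
  52    .       .     16/ 33  26/ 34  34/ 37  38/ 40  39/ 39  34/ 39  36/ 36    .       .       .   
  58    .       .       .     35/ 35  37/ 37  37/ 40  40/ 40  39/ 39    .       .       .       .   
  64    .       .       .       .       .       .       .       .       .       .       .       .
```

The ring is seated flat on its rest again (z≈37–38 all round). Move the pliers up and back over the gap, then measure the ends and tips.

```bash
python3 -m jog '[[[0,0,0.05],[0,0,0],-0.46],[[0,0,0.12],[0,0,0],-0.46],[[-0.1,0.035,0.18],[0,0,0],-0.46],[[-0.2,0.07,0.18],[0,0,0],-0.46],[[-0.26,0.095,0.18],[0,0,0],-0.46],[[-0.26,0.095,0.18],[0,0,0],-0.46],[[-0.26,0.095,0.18],[0,0,0],-0.46],[[-0.26,0.095,0.18],[0,0,0],-0.46]]'
cat >> h.py <<'E'
def ends(c,yaw,names=('wrist','scene'),zr=(35,40.5),fresh=False):
    a=np.deg2rad(yaw);ex=np.array([np.cos(a),np.sin(a)]);ey=np.array([-ex[1],ex[0]])
    for nm in names:
        Q=cloud(grab(nm) if fresh else load(nm));l=np.dstack([(Q[...,:2]-c)@ex,(Q[...,:2]-c)@ey,Q[...,2]]).reshape(-1,3)
        for s in(1,-1):
            m=(l[:,2]>zr[0])&(l[:,2]<zr[1])&(l[:,0]<12)&(l[:,0]>-25)&(l[:,1]*s>3)&(l[:,1]*s<26);k=l[m]
            if len(k)<3: continue
            print(nm,s,len(k),'xmin',np.sort(k[:,0])[:4].round(1),[(x0,k[(k[:,0]>=x0)&(k[:,0]<x0+3),1].min().round(1),k[(k[:,0]>=x0)&(k[:,0]<x0+3),1].max().round(1)) for x0 in range(-14,12,3) if ((k[:,0]>=x0)&(k[:,0]<x0+3)).any()])
E
python3 - <<'E'
from h import *
s=read_state()['position'];print(s)
tips(np.array([575,-205.3]),-20,[(62,66),(66,70),(70,76),(76,82),(82,90),(90,98),(112,118),(118,123),(123,128),(128,134)],xr=(-30,30))
ends(np.array([575,-205.3]),-20)
E
```

```text
clock: 20.1
position: [572.8, -204.4, 173.2]
ee_rot: [0.172, 0.985, -0.0, 0.0]
contact_force: [0.5, 0.9, -1.7]
gripper_width: 62.7
grasp_force: 4.7
[ 572.83262347 -204.44250105  173.22577747]
wrist 82 90 11 x [-3.6 -0.7  2.7] y [13.3 14.1 14.2]
wrist 90 98 16 x [-3.3  0.5  3.5] y [-10.8  12.9  13. ]
wrist 112 118 1 x [-2.2 -2.2 -2.2] y [10.7 10.7 10.7]
wrist 118 123 12 x [-23.4 -23.2  -4.8] y [-8.4 -6.8  2.1]
wrist 123 128 123 x [-26.  -20.6  -5.9] y [-9.2 -5.2  9.4]
wrist 128 134 1456 x [-24.5 -11.5  19.4] y [-8.2  1.1  9.6]
scene 62 66 3 x [-1.4 -1.   1.9] y [-7.8 -5.1  2.3]
scene 66 70 7 x [-0.8 -0.1  5.2] y [-7.3 -5.3  8. ]
scene 70 76 8 x [0.  1.3 5.5] y [-7.6 -4.9  9.4]
scene 76 82 6 x [-2.3  1.2  4.9] y [-9.1 -4.6  9.6]
scene 82 90 12 x [-2.4  0.9  5.3] y [-12.1  -8.6   7.2]
scene 90 98 13 x [-2.8 -0.4  5.6] y [-12.7  -9.1   7.8]
scene 112 118 9 x [-4.   1.1  3.7] y [-9.4 -7.5 -4.7]
scene 118 123 10 x [-18.5  -2.5   3.9] y [-9.8 -8.1 -4.4]
scene 123 128 29 x [-21.4  -1.1  18.4] y [-9.9 -7.6 -4.2]
scene 128 134 51 x [-23.4  -3.5  21.4] y [-9.8 -4.9  0.6]
wrist 1 75 xmin [-9.6 -
[... 662 characters left out ...]
at64(-19.5), np.float64(-14.4))]
scene 1 13 xmin [-7.7 -7.5 -4.7 -3.7] [(-8, np.float64(6.0), np.float64(7.9)), (-5, np.float64(7.0), np.float64(11.8)), (-2, np.float64(6.7), np.float64(6.7)), (1, np.float64(13.5), np.float64(13.5)), (4, np.float64(10.4), np.float64(16.4)), (7, np.float64(9.3), np.float64(15.7)), (10, np.float64(14.8), np.float64(14.8))]
scene -1 18 xmin [-6.9 -5.3 -3.9 -3.8] [(-8, np.float64(-17.5), np.float64(-9.7)), (-5, np.float64(-15.8), np.float64(-10.6)), (-2, np.float64(-19.7), np.float64(-12.5)), (1, np.float64(-16.2), np.float64(-12.6)), (4, np.float64(-21.3), np.float64(-14.8)), (7, np.float64(-22.2), np.float64(-14.9)), (10, np.float64(-20.4), np.float64(-14.9))]
```

The gap centre is at (0.7, -1.3) and the tips at (1, 0.6), so shift -2 mm in y. This time I'll keep the feet just under the ring and raise during the squeeze so the ends can't be dragged down.

```bash
python3 -m jog '[[[-0.007,-0.019,0],[0,0,0],-0.46],[[-0.007,-0.019,-0.1],[0,0,0],-0.46],[[-0.007,-0.019,-0.2],[0,0,0],-0.46],[[-0.007,-0.019,-0.3],[0,0,0],-0.46],[[-0.007,-0.019,-0.345],[0,0,0],-0.46],[[-0.007,-0.019,-0.345],[0,0,0],-0.46],[[-0.007,-0.019,-0.345],[0,0,0],-0.46]]'
python3 -m jog '[[[0,0,0.02],[0,0,0],-0.38],[[0,0,0.04],[0,0,0],-0.3],[[0,0,0.055],[0,0,0],-0.2],[[0,0,0.07],[0,0,0],-0.1],[[0,0,0.085],[0,0,0],0],[[0,0,0.085],[0,0,0],0]]'
python3 - <<'E'
from h import *
prof(np.array([575,-205.3]),-20,yr=36,xr=(-20,70),names=('wrist','scene'),zr=(14,75))
E
```

```text
clock: 20.9
position: [572.2, -206.4, 138.8]
ee_rot: [0.172, 0.985, -0.0, 0.0]
contact_force: [0.4, -0.3, -2.0]
gripper_width: 62.6
grasp_force: 4.7
clock: 21.5
position: [572.1, -206.3, 147.6]
ee_rot: [0.172, 0.985, 0.0, 0.0]
contact_force: [-1.5, -0.7, -1.4]
gripper_width: 42.9
grasp_force: 9.8
wrist
 -20    .       .       .       .       .       .       .       .       .       .       .       .   
 -14    .       .     36/ 40  37/ 40    .       .       .       .     37/ 40  37/ 40    .       .   
  -8    .       .     38/ 58  39/ 71  75/ 75    .       .     64/ 74  39/ 70  39/ 50    .       .   
  -2    .       .     38/ 60  64/ 74    .       .       .       .     59/ 73  39/ 57    .       .   
   4    .       .     38/ 40  67/ 72    .       .       .       .     59/ 59  38/ 40    .       .   
  10    .       .     38/ 39  38/ 39    .       .       .       .     39/ 40  39/ 40    .       .   
  16    .       .     38/ 40  38/ 39    .       .       .       .     38/ 40  38/ 40  38/ 39    .   
  22    .       .     37/ 39    .       .       .       .       .     38/ 40  38/ 39    .
[... 1536 characters left out ...]
8    .       .     16/ 37  38/ 39  38/ 39  38/ 38  37/ 39    .     36/ 39  40/ 40    .       .   
  34    .       .     17/ 35  37/ 39  39/ 39  34/ 38  35/ 35  35/ 40  35/ 40  39/ 39    .       .   
  40    .       .     16/ 33  22/ 38  38/ 38  36/ 36  33/ 33  34/ 40  40/ 40    .       .       .   
  46    .       .     16/ 32  26/ 38  33/ 39    .     34/ 38  34/ 40  39/ 39    .       .       .   
  52    .       .     17/ 32  34/ 34  33/ 39  39/ 39  39/ 40  40/ 40    .       .       .       .   
  58    .       .       .     34/ 34    .     37/ 38  37/ 38    .       .       .       .       .   
  64    .       .       .       .       .       .       .       .       .       .       .       .
```

The ring is opening flat this time, z≈38–40 all along. Squeeze to the stop at constant height, then check.

```bash
python3 -m jog '[[[0,0,0],[0,0,0],0.1],[[0,0,0],[0,0,0],0.2],[[0,0,0],[0,0,0],0.3],[[0,0,0],[0,0,0],0.4],[[0,0,0],[0,0,0],0.5],[[0,0,0],[0,0,0],0.6],[[0,0,0],[0,0,0],0.6],[[0,0,0],[0,0,0],0.6]]'
python3 - <<'E'
from h import *
prof(np.array([575,-205.3]),-20,yr=42,xr=(-20,70),names=('wrist','scene'),zr=(14,75))
E
```

```text
clock: 22.4
position: [572.0, -206.3, 147.3]
ee_rot: [0.172, 0.985, 0.0, 0.0]
contact_force: [0.7, 0.1, -1.2]
gripper_width: 19.3
grasp_force: 59.1
wrist
 -20    .       .       .       .       .       .       .       .       .       .       .       .       .       .   
 -14    .       .     35/ 37  34/ 36    .       .       .       .       .       .       .     36/ 39  35/ 39    .   
  -8    .       .     35/ 38  35/ 64  61/ 74  69/ 74    .       .       .     63/ 74  47/ 70  35/ 56  38/ 39    .   
  -2    .       .     36/ 53  53/ 67  70/ 74    .       .       .       .     73/ 75  62/ 71  38/ 59  38/ 39    .   
   4    .       .     36/ 38  62/ 63    .       .       .       .       .       .     71/ 71  38/ 39  38/ 40    .   
  10    .       .     36/ 38  36/ 38    .       .       .       .       .       .     36/ 40  38/ 40  38/ 40    .   
  16    .       .     37/ 39  37/ 39  36/ 39    .       .       .       .     33/ 33  35/ 40  39/ 40  39/ 39    .   
  22    .       .     37/ 37  37/ 39  32/ 38    .       .       .       .     32/ 34  32/ 40  38/ 40    .       .   
  28    . 
[... 1866 characters left out ...]
 
  34    .       .       .     18/ 37  33/ 40  37/ 39  37/ 37  35/ 37  33/ 33  34/ 40  42/ 42  39/ 39    .       .   
  40    .       .       .     20/ 38  24/ 41    .       .     33/ 34  34/ 38  34/ 40  36/ 40    .       .       .   
  46    .       .       .     18/ 32  30/ 40  34/ 37  39/ 43  40/ 41  35/ 35  38/ 41    .       .       .       .   
  52    .       .       .     19/ 33  17/ 34  34/ 39  33/ 41  41/ 42    .     38/ 38    .       .       .       .   
  58    .       .       .       .       .     33/ 33  34/ 34  39/ 39    .       .       .       .       .       .   
  64    .       .       .       .       .       .       .       .       .       .       .       .       .       .
```

The ring is spread to the stop and flat to about 3°. Lift it 60 mm and carry it over the spindle.

```bash
python3 -m jog '[[[0,0,0.04],[0,0,0],0.6],[[0,0,0.1],[0,0,0],0.6],[[0,0,0.2],[0,0,0],0.6],[[0,0,0.35],[0,0,0],0.6],[[0,0,0.5],[0,0,0],0.6],[[0,0,0.58],[0,0,0],0.6],[[0,0,0.6],[0,0,0],0.6],[[0,0,0.6],[0,0,0],0.6]]'
python3 - <<'E'
from h import *
s=read_state()['position'];print(s)
prof(s[:2],-20,yr=48,xr=(-18,72),names=('wrist',),zr=(75,125))
tips(s[:2],-20,[(86,92),(92,98),(102,106),(106,110),(110,115),(115,120),(120,126)],xr=(-14,14),yr=35,fresh=False)
E
python3 -m jog '[[[-0.1,-0.12,0],[0,0,0],0.6],[[-0.25,-0.35,0],[0,0,0],0.6],[[-0.45,-0.6,0],[0,0,0],0.6],[[-0.6,-0.8,0],[0,0,0],0.6],[[-0.7,-0.93,0],[0,0,0],0.6],[[-0.7,-0.93,0],[0,0,0],0.6]]'
python3 -m jog '[[[-0.1,-0.12,0],[0,0,0],0.6],[[-0.25,-0.35,0],[0,0,0],0.6],[[-0.45,-0.6,0],[0,0,0],0.6],[[-0.6,-0.8,0],[0,0,0],0.6],[[-0.71,-0.92,0],[0,0,0],0.6],[[-0.71,-0.92,0],[0,0,0],0.6],[[-0.71,-0.92,0],[0,0,0],0.6]]'
python3 - <<'E'
from h import *
s=read_state()['position'];print(s)
prof(s[:2],-20,yr=48,xr=(-18,72),names=('wrist','scene','top'),zr=(55,125))
E
```

```text
clock: 23.3
position: [571.9, -206.2, 207.5]
ee_rot: [0.172, 0.985, 0.0, 0.0]
contact_force: [-0.3, 0.0, -2.2]
gripper_width: 19.5
grasp_force: 59.1
[ 571.89005037 -206.23878761  207.5343091 ]
wrist
 -18    .       .       .       .       .       .       .       .       .       .       .       .       .       .       .       .   
 -12    .       .       .     95/ 97  95/ 97    .       .       .       .       .       .       .     95/ 98  96/ 98    .       .   
  -6    .       .       .     96/ 98  96/118 114/124 122/122    .       .       .       .    116/123  95/119  98/ 99    .       .   
   0    .       .       .     96/ 98  90/123    .       .       .       .       .       .    124/125 100/123  98/100    .       .   
   6    .       .       .     96/ 98 114/124    .       .       .       .       .       .    124/124 117/121  98/100    .       .   
  12    .       .       .     97/ 98  97/ 98    .       .       .       .       .       .       .     98/100  98/100    .       .   
  18    .       .       .     97/ 98  97/ 99  97/ 99    .       .       .       .       .     97/100  9
[... 7530 characters left out ...]
  .       .       .       .       .   
  42    .       .       .       .       .       .       .       .       .       .       .       .       .       .       .       .   
  48    .       .       .       .       .       .       .       .       .       .       .       .       .       .       .       .   
  54    .       .       .       .       .       .       .       .       .       .       .       .       .       .       .       .   
  60    .       .       .       .       .       .       .       .       .       .       .       .       .       .       .       .   
  66    .       .       .       .       .       .       .       .       .       .       .       .       .       .       .       .
```

The ring is level (z≈97–101) over the head (z≈70), and the scene camera sees both. I'll measure the head's position relative to the ring opening.

```bash
cat > rel.py <<'E'
from h import *
import sys
def rel(zh=(66.5,74),zring=(92,104),fresh=True):
    s=read_state()['position'][:2];a=np.deg2rad(-20);ex=np.array([np.cos(a),np.sin(a)]);ey=np.array([-ex[1],ex[0]])
    for nm in('scene','wrist'):
        Q=cloud(grab(nm) if fresh else load(nm));l=np.dstack([(Q[...,:2]-s)@ex,(Q[...,:2]-s)@ey,Q[...,2]]).reshape(-1,3)
        h=l[(l[:,2]>zh[0])&(l[:,2]<zh[1])&(np.hypot(l[:,0]-24,l[:,1])<22)]
        ax=(np.array([453.5,-400])-s);A=np.array([ax@ex,ax@ey])
        if len(h)>8:
            c,r=cv2.minEnclosingCircle(h[:,:2].astype(np.float32));print(nm,'head',len(h),np.round(c,1),round(r,1),h[:,:2].min(0).round(1),h[:,:2].max(0).round(1),np.median(h[:,2]).round(1))
        print(' axis est in tool frame',A.round(1))
        k=l[(l[:,2]>zring[0])&(l[:,2]<zring[1])&(l[:,0]>-14)&(l[:,0]<70)&(np.abs(l[:,1])<45)]
        for x0 in range(-12,66,6):
            q=k[(k[:,0]>=x0)&(k[:,0]<x0+6)];n=q[q[:,1]<3,1];p=q[q[:,1]>=3,1]
            print('  ',x0,'-y',(n.min().round(1),n.max().round(1)) if len(n) else '','+y',(p.min().round(1),p.max().round(1)) if len(p) else '')
if __name__=='__main__': rel()
E
python3 rel.py
```

```text
scene head 71 [24.8 -3.3] 13.8 [ 11.1 -16.6] [37.9  6.4] 70.1
 axis est in tool frame [23.8 -1.3]
   -12 -y  +y 
   -6 -y (np.float64(-28.7), np.float64(-20.0)) +y (np.float64(25.2), np.float64(32.9))
   0 -y (np.float64(-27.1), np.float64(-16.7)) +y (np.float64(24.5), np.float64(29.7))
   6 -y (np.float64(-28.1), np.float64(-20.5)) +y 
   12 -y (np.float64(-30.1), np.float64(-19.8)) +y (np.float64(24.5), np.float64(31.0))
   18 -y (np.float64(-27.7), np.float64(-15.6)) +y (np.float64(20.1), np.float64(33.5))
   24 -y (np.float64(-21.5), np.float64(-15.3)) +y (np.float64(21.7), np.float64(27.3))
   30 -y (np.float64(-22.2), np.float64(-14.4)) +y (np.float64(19.6), np.float64(28.6))
   36 -y (np.float64(-21.9), np.float64(-9.2)) +y (np.float64(15.6), np.float64(28.3))
   42 -y (np.float64(-16.0), np.float64(-9.6)) +y (np.float64(13.0), np.float64(23.6))
   48 -y (np.float64(-12.8), np.float64(2.9)) +y (np.float64(5.4), np.float64(18.6))
   54 -y (np.float64(-5.2), np.float64(0.9)) +y (np.float64(3.3), np.float64(17.7))
   60 -y (np.float64(-0.5), np.float64(-0.5)) +y (np.float64(3.2),
[... 335 characters left out ...]
18.3)) +y (np.float64(25.2), np.float64(33.9))
   6 -y (np.float64(-27.2), np.float64(-24.6)) +y (np.float64(30.8), np.float64(34.2))
   12 -y (np.float64(-27.1), np.float64(-19.4)) +y (np.float64(25.0), np.float64(33.5))
   18 -y (np.float64(-26.6), np.float64(-13.2)) +y (np.float64(20.4), np.float64(33.6))
   24 -y (np.float64(-22.0), np.float64(-15.5)) +y (np.float64(22.1), np.float64(29.2))
   30 -y (np.float64(-22.0), np.float64(-15.0)) +y (np.float64(21.6), np.float64(29.3))
   36 -y (np.float64(-17.3), np.float64(-17.3)) +y 
   42 -y  +y 
   48 -y (np.float64(-0.5), np.float64(-0.5)) +y 
   54 -y (np.float64(-0.5), np.float64(-0.5)) +y 
   60 -y (np.float64(-0.5), np.float64(-0.5)) +y
```

Head relative to the ring opening: x is within 0.5 mm and y is off by about -5 mm. Correct, descend 18 mm and re-measure.

```bash
python3 -m jog '[[[-0.018,-0.049,0],[0,0,0],0.6],[[-0.018,-0.049,-0.05],[0,0,0],0.6],[[-0.018,-0.049,-0.12],[0,0,0],0.6],[[-0.018,-0.049,-0.18],[0,0,0],0.6],[[-0.018,-0.049,-0.18],[0,0,0],0.6],[[-0.018,-0.049,-0.18],[0,0,0],0.6]]'
python3 -c "
from rel import rel
rel(zh=(66.5,73),zring=(75,87))"
```

```text
clock: 25.5
position: [429.1, -396.2, 189.0]
ee_rot: [0.172, 0.985, 0.0, -0.0]
contact_force: [0.0, -0.8, -1.9]
gripper_width: 19.7
grasp_force: 59.1
scene head 42 [25.3  4.4] 13.3 [12.9 -4.7] [37.7 14.8] 70.4
 axis est in tool frame [24.3  4.8]
   -12 -y  +y (np.float64(28.0), np.float64(28.0))
   -6 -y (np.float64(-28.0), np.float64(-19.9)) +y (np.float64(24.9), np.float64(32.9))
   0 -y (np.float64(-27.2), np.float64(-18.0)) +y (np.float64(23.0), np.float64(27.3))
   6 -y (np.float64(-28.7), np.float64(-20.2)) +y 
   12 -y (np.float64(-29.3), np.float64(-21.9)) +y (np.float64(28.2), np.float64(33.4))
   18 -y (np.float64(-26.7), np.float64(-11.3)) +y (np.float64(19.3), np.float64(30.7))
   24 -y (np.float64(-23.2), np.float64(-14.0)) +y (np.float64(21.8), np.float64(30.2))
   30 -y (np.float64(-22.1), np.float64(-15.5)) +y (np.float64(20.7), np.float64(27.3))
   36 -y (np.float64(-20.4), np.float64(-7.6)) +y (np.float64(15.5), np.float64(24.8))
   42 -y (np.float64(-15.7), np.float64(-9.7)) +y (np.float64(10.9), np.float64(25.1))
   48 -y (np.float64(-12.2), np.float64(-0.7)) +y (
[... 456 characters left out ...]
18.3)) +y (np.float64(29.0), np.float64(33.8))
   6 -y (np.float64(-27.3), np.float64(-24.8)) +y (np.float64(30.7), np.float64(34.1))
   12 -y (np.float64(-26.6), np.float64(-18.8)) +y (np.float64(25.7), np.float64(33.5))
   18 -y (np.float64(-26.7), np.float64(-13.3)) +y (np.float64(20.3), np.float64(33.6))
   24 -y (np.float64(-22.9), np.float64(-14.9)) +y (np.float64(21.9), np.float64(29.1))
   30 -y (np.float64(-22.1), np.float64(-15.1)) +y (np.float64(21.4), np.float64(29.2))
   36 -y (np.float64(-16.6), np.float64(-16.6)) +y 
   42 -y  +y 
   48 -y (np.float64(-0.7), np.float64(-0.7)) +y 
   54 -y (np.float64(-0.7), np.float64(-0.7)) +y 
   60 -y (np.float64(-0.7), np.float64(-0.7)) +y
```

Offsets are within 1 mm against 3–4 mm of clearance. Descend.

```bash
python3 -m jog '[[[0,0,-0.04],[0,0,0],0.6],[[0,0,-0.08],[0,0,0],0.6],[[0,0,-0.12],[0,0,0],0.6],[[0,0,-0.12],[0,0,0],0.6]]'; python3 -m jog '[[[0,0,-0.04],[0,0,0],0.6],[[0,0,-0.08],[0,0,0],0.6],[[0,0,-0.1],[0,0,0],0.6],[[0,0,-0.1],[0,0,0],0.6]]'
python3 - <<'E'
from h import *
s=read_state()['position'];print(s)
prof(s[:2],-20,yr=48,xr=(-18,72),names=('wrist','scene'),zr=(40,76))
E
```

```text
clock: 26.0
position: [428.7, -395.9, 176.4]
ee_rot: [0.172, 0.985, 0.0, -0.001]
contact_force: [-0.1, 0.5, -2.0]
gripper_width: 19.3
grasp_force: 59.1
clock: 26.4
position: [428.9, -396.1, 166.8]
ee_rot: [0.172, 0.985, 0.0, -0.0]
contact_force: [-0.0, 0.4, -2.4]
gripper_width: 20.0
grasp_force: 59.1
[ 428.9191991  -396.07825271  166.80573841]
wrist
 -18    .       .       .       .       .       .       .       .       .       .       .       .       .       .       .       .   
 -12    .       .       .     54/ 56  54/ 57    .       .       .       .       .       .       .     54/ 58  55/ 58    .       .   
  -6    .       .       .     55/ 57  55/ 73  71/ 75    .       .       .       .       .     73/ 76  54/ 73  57/ 59    .       .   
   0    .       .       .     56/ 57  56/ 75    .       .       .       .       .       .       .     58/ 75  57/ 59    .       .   
   6    .       .       .     56/ 58  75/ 76    .       .       .       .       .       .       .       .     57/ 59    .       .   
  12    .       .       .     56/ 57  56/ 58    .       .       .       .       .  
[... 2544 characters left out ...]
  .     60/ 60    .       .       .   
  42    .       .       .       .       .     55/ 60  59/ 60    .       .     60/ 60  57/ 61  59/ 60    .       .       .       .   
  48    .       .       .       .       .     59/ 59  55/ 60  59/ 62  59/ 60  61/ 61  57/ 61  59/ 59    .       .       .       .   
  54    .       .       .       .       .       .     60/ 60  59/ 61  59/ 61  60/ 62  59/ 59    .       .       .       .       .   
  60    .       .       .       .       .       .       .       .     59/ 60  58/ 58    .       .       .       .       .       .   
  66    .       .       .       .       .       .       .       .       .       .       .       .       .       .       .       .
```

The ring is in the groove zone: top z≈57–60, head above it. Release gradually, drawing back 5 mm and lowering to compensate for the fingers' swing; first half now.

```bash
python3 -m jog '[[[0,0,-0.01],[0,0,0],0.6],[[0,0,-0.01],[0,0,0],0.5],[[-0.008,0.003,-0.015],[0,0,0],0.4],[[-0.017,0.006,-0.015],[0,0,0],0.25],[[-0.026,0.01,-0.02],[0,0,0],0.1],[[-0.032,0.012,-0.025],[0,0,0],0],[[-0.032,0.012,-0.025],[0,0,0],0]]'
python3 - <<'E'
from h import *
s=read_state()['position'];print(s)
prof(s[:2],-20,yr=42,xr=(-18,78),names=('wrist','scene'),zr=(40,76))
E
```

```text
clock: 27.2
position: [425.8, -394.8, 164.7]
ee_rot: [0.172, 0.985, 0.0, -0.0]
contact_force: [0.1, 0.0, -2.3]
gripper_width: 42.6
grasp_force: 9.5
[ 425.84638699 -394.78142056  164.71263754]
wrist
 -18    .       .       .       .       .       .       .       .       .       .       .       .       .       .   
 -12    .       .       .     56/ 56  53/ 57    .       .       .       .     55/ 57  54/ 58    .       .       .   
  -6    .       .       .     55/ 57  55/ 72  54/ 73    .       .       .     54/ 74  56/ 72    .       .       .   
   0    .       .       .     55/ 57  55/ 75  59/ 62    .       .       .     63/ 63  56/ 75  57/ 58    .       .   
   6    .       .       .     55/ 57  73/ 76    .       .       .       .       .     55/ 58  56/ 57    .       .   
  12    .       .       .     55/ 56  55/ 57    .       .       .       .       .     56/ 57  56/ 57    .       .   
  18    .       .       .     55/ 57  55/ 56    .       .       .       .     55/ 63  55/ 57  56/ 57    .       .   
  24    .       .       .     54/ 54  55/ 56    .       .       .       .       .  
[... 2144 characters left out ...]
 
  42    .       .       .       .     53/ 57  52/ 56  55/ 55  52/ 52  52/ 52  54/ 56    .       .       .       .   
  48    .       .       .       .     54/ 54  53/ 56  56/ 57  52/ 55  54/ 55  54/ 57  54/ 54    .       .       .   
  54    .       .       .       .       .       .     52/ 57  56/ 57  56/ 58  55/ 55  54/ 54    .       .       .   
  60    .       .       .       .       .       .     55/ 55  54/ 58    .       .       .       .       .       .   
  66    .       .       .       .       .       .       .       .     53/ 53    .       .       .       .       .   
  72    .       .       .       .       .       .       .       .       .       .       .       .       .       .
```

The ring is level at z≈56 (underside ≈51) and under the head all round. Continue the release.

```bash
python3 -m jog '[[[-0.007,0.002,-0.02],[0,0,0],-0.1],[[-0.014,0.005,-0.04],[0,0,0],-0.2],[[-0.016,0.006,-0.06],[0,0,0],-0.3],[[-0.016,0.006,-0.08],[0,0,0],-0.4],[[-0.016,0.006,-0.085],[0,0,0],-0.46],[[-0.016,0.006,-0.085],[0,0,0],-0.46],[[-0.016,0.006,-0.085],[0,0,0],-0.46]]'
python3 - <<'E'
from h import *
s=read_state()['position'];print(s)
prof(s[:2],-20,yr=36,xr=(-18,78),names=('wrist','scene'),zr=(40,76))
tips(s[:2],-20,[(58,64),(64,70),(70,76),(76,82),(82,90)],xr=(-14,12),yr=16,fresh=False)
E
```

```text
clock: 28.0
position: [424.4, -394.5, 156.4]
ee_rot: [0.172, 0.985, -0.0, 0.0]
contact_force: [-0.6, 0.0, -1.7]
gripper_width: 62.3
grasp_force: 4.7
[ 424.42389727 -394.51111709  156.35702261]
wrist
 -18    .       .       .       .       .       .       .       .       .       .       .       .   
 -12    .       .       .     54/ 55  54/ 56    .       .     52/ 54  54/ 56    .       .       .   
  -6    .       .       .     55/ 56  55/ 68    .       .       .     55/ 56  55/ 55    .       .   
   0    .       .       .     55/ 56  56/ 71    .       .       .     55/ 57  55/ 56    .       .   
   6    .       .       .     55/ 56  56/ 56    .       .       .     54/ 56  55/ 56    .       .   
  12    .       .       .     55/ 56  56/ 56    .       .       .     54/ 56  55/ 56  55/ 55    .   
  18    .       .       .     55/ 56    .       .       .       .     55/ 56  54/ 56    .       .   
  24    .       .       .       .       .       .       .       .       .     56/ 56    .       .   
  30    .       .       .       .       .       .       .       .     69/ 69    .       .    
[... 2127 characters left out ...]
   .   
  66    .       .       .       .       .       .       .       .       .       .       .       .   
  72    .       .       .       .       .       .       .       .       .       .       .       .   
wrist 64 70 8 x [-0.5  2.3  5.4] y [-11.4 -11.3 -11.3]
wrist 70 76 5 x [-1.6 -1.3  3.1] y [-11.2  13.6  13.9]
wrist 76 82 12 x [-0.8  2.9  5.2] y [-10.1  13.6  13.7]
wrist 82 90 7 x [-0.5  2.1  3.3] y [12.4 12.4 12.5]
scene 58 64 11 x [-1.7  1.2  7.1] y [-7.9 -6.3  9.2]
scene 64 70 6 x [-0.1  3.9  7.1] y [-9.6 -8.3  7.2]
scene 70 76 13 x [-0.5  2.8  7.1] y [-12.  -10.    8.6]
scene 76 82 12 x [-0.5  2.1  8. ] y [-11.2  -9.1   7. ]
scene 82 90 15 x [-0.9  1.7  6.3] y [-11.2  -8.4   8.3]
```

```bash
python3 - <<'E'
from h import *
s=read_state()['position']
ends(s[:2],-20,zr=(52.5,58.5))
E
```

```text
wrist 1 189 xmin [-10.6 -10.4 -10.4 -10.3] [(-11, np.float64(11.0), np.float64(15.4)), (-8, np.float64(14.7), np.float64(17.0)), (-5, np.float64(14.7), np.float64(17.8)), (-2, np.float64(14.8), np.float64(18.6)), (1, np.float64(14.9), np.float64(20.1)), (4, np.float64(15.6), np.float64(21.0)), (7, np.float64(15.7), np.float64(21.9)), (10, np.float64(15.9), np.float64(22.6))]
wrist -1 95 xmin [-8.4 -8.1 -8.  -7.7] [(-11, np.float64(-12.6), np.float64(-11.2)), (-8, np.float64(-12.7), np.float64(-11.8)), (-5, np.float64(-13.4), np.float64(-11.8)), (-2, np.float64(-14.2), np.float64(-11.9)), (1, np.float64(-14.2), np.float64(-11.9)), (4, np.float64(-15.0), np.float64(-12.7)), (7, np.float64(-15.7), np.float64(-12.7)), (10, np.float64(-15.8), np.float64(-12.0))]
scene 1 16 xmin [-9.5 -8.1 -7.5 -6.8] [(-11, np.float64(10.0), np.float64(15.6)), (-8, np.float64(10.2), np.float64(17.9)), (-5, np.float64(9.1), np.float64(13.9)), (-2, np.float64(5.6), np.float64(20.0))]
scene -1 28 xmin [-5.6 -5.2 -4.5 -3.1] [(-8, np.float64(-14.0), np.float64(-11.7)), (-5, np.float64(-12.6), np.float64(-8.1)), (-2, np.float64(-12.1), np.float64(-6.2)), (1, np.float64(-14.4), np.float64(-6.8)), (4, np.float64(-15.2), np.float64(-3.7)), (7, np.float64(-18.4), np.float64(-10.4)), (10, np.float64(-12.3), np.float64(-9.2))]
```

The ring is shut: 36 mm over its arms, the same as on its rest. It sits level at the collar, and its gap mid is 1.5 mm to the +y side of the tips. Centre the tips and withdraw upward.

```bash
python3 -m jog '[[[0.005,0.014,0],[0,0,0],-0.46],[[0.005,0.014,0.04],[0,0,0],-0.46],[[0.005,0.014,0.08],[0,0,0],-0.46],[[0.005,0.014,0.14],[0,0,0],-0.46],[[0.005,0.014,0.2],[0,0,0],-0.46],[[0.005,0.014,0.35],[0,0,0],-0.46],[[0.005,0.014,0.5],[0,0,0],-0.46],[[0.005,0.014,0.6],[0,0,0],-0.46],[[0.005,0.014,0.6],[0,0,0],-0.46]]'
python3 - <<'E'
from h import *
s=read_state()['position'];print(s)
prof(np.array([425,-394]),-20,yr=36,xr=(-18,78),names=('wrist','scene'),zr=(40,76))
E
```

```text
clock: 29.0
position: [425.7, -393.6, 218.4]
ee_rot: [0.172, 0.985, -0.001, 0.002]
contact_force: [0.4, 0.3, -1.8]
gripper_width: 62.2
grasp_force: 4.7
[ 425.70421263 -393.62741911  218.4124299 ]
wrist
 -18    .       .       .       .       .       .       .       .       .       .       .       .   
 -12    .       .       .     54/ 55  53/ 56    .       .     54/ 57  54/ 57    .       .       .   
  -6    .       .       .     55/ 56  55/ 56  51/ 55    .     54/ 56  55/ 56    .       .       .   
   0    .       .       .     55/ 56  55/ 56    .       .       .     55/ 56  55/ 56    .       .   
   6    .       .       .     55/ 56    .       .       .       .     55/ 55  55/ 57    .       .   
  12    .       .       .     54/ 56    .       .       .       .       .     54/ 56    .       .   
  18    .       .       .     55/ 57    .       .       .       .       .     55/ 56    .       .   
  24    .       .       .       .       .       .       .       .       .     55/ 56    .       .   
  30    .       .       .     56/ 56    .       .       .       .       .     55/ 56    . 
[... 1636 characters left out ...]
6    .       .       .     54/ 57  44/ 69  56/ 69  70/ 71  56/ 70    .       .       .       .   
  42    .       .       .       .     51/ 57  57/ 68  53/ 64  52/ 63  57/ 57    .       .       .   
  48    .       .       .       .       .     54/ 57    .     54/ 57  56/ 58    .       .       .   
  54    .       .       .       .       .     54/ 58  56/ 59  56/ 57  56/ 57    .       .       .   
  60    .       .       .       .       .     55/ 55  55/ 57  54/ 56    .       .       .       .   
  66    .       .       .       .       .       .       .       .       .       .       .       .   
  72    .       .       .       .       .       .       .       .       .       .       .       .
```

The ring stays shut and level. Carry the pliers back over the stand, turning +26°.

```bash
python3 -m jog '[[[0.01,0.15,0],[0,0,0.02],-0.46],[[0.02,0.4,0],[0,0,0.06],-0.46],[[0.04,0.7,0],[0,0,0.1],-0.46],[[0.06,0.95,0],[0,0,0.15],-0.46],[[0.06,1,0],[0,0,0.2],-0.46],[[0.06,1,0],[0,0,0.217],-0.46],[[0.06,1,0],[0,0,0.217],-0.46]]'
python3 -m jog '[[[0.01,0.15,0],[0,0,0],-0.46],[[0.02,0.4,0],[0,0,0],-0.46],[[0.04,0.7,0],[0,0,0],-0.46],[[0.06,0.95,0],[0,0,0],-0.46],[[0.06,1,0],[0,0,0],-0.46],[[0.06,1,0],[0,0,0],-0.46]]'
python3 -m jog '[[[0,0.1,0],[0,0,0],-0.46],[[0,0.18,0],[0,0,0],-0.46],[[0,0.21,0],[0,0,0],-0.46],[[0,0.21,0],[0,0,0],-0.46],[[0,0.21,0],[0,0,0],-0.46],[[0,0.21,0],[0,0,0],-0.46]]'
python3 - <<'E'
from h import *
s=read_state()['position'];print(s,read_state()['ee_rot'])
c=np.array([439.2,-172.1])
tips(c,6,[(72,77),(104,110),(110,115),(115,122),(122,130),(130,140),(165,170),(170,175),(175,180)],xr=(-30,34),yr=30)
E
```

```text
clock: 29.8
position: [430.5, -291.8, 215.7]
ee_rot: [-0.055, 0.998, 0.0, -0.001]
contact_force: [-0.4, 0.5, -1.3]
gripper_width: 62.5
grasp_force: 4.7
clock: 30.4
position: [436.7, -192.1, 216.3]
ee_rot: [-0.055, 0.998, 0.0, -0.0]
contact_force: [-0.3, -0.1, -0.7]
gripper_width: 62.3
grasp_force: 4.7
clock: 31.0
position: [436.9, -172.2, 216.3]
ee_rot: [-0.054, 0.999, -0.0, -0.0]
contact_force: [-0.1, -0.7, -2.3]
gripper_width: 62.5
grasp_force: 4.7
[ 436.86680588 -172.23214328  216.28687017] [-5.41162483e-02  9.98534642e-01 -8.30030401e-06 -2.90466661e-05]
wrist 72 77 971 x [-25.5 -16.9  19.4] y [-16.5  -3.   15.7]
wrist 122 130 11 x [-3.8 -0.3  3.2] y [15.6 16.7 16.8]
wrist 130 140 21 x [-4.3 -2.5  3.1] y [-8.4 15.4 15.8]
wrist 165 170 104 x [-26.1 -22.1  -5.8] y [-7.7 -3.4 11.2]
wrist 170 175 1115 x [-24.4 -11.5  19.2] y [-6.7  3.7 11.5]
wrist 175 180 837 x [-23.6  -6.1  21.5] y [-1.9  2.2  6.4]
scene 72 77 96 x [-25.2  -9.6  26. ] y [-19.   -5.5  16. ]
scene 104 110 12 x [-1.5  0.9  5.9] y [-2.3 -0.4  9.1]
scene 110 115 7 x [-2.4  1.6  3.9] y [-4.3 -2.1  8.7]
scene 115 122 15 x [-3.3  1.3  4.9] y [-6.8  7.9 11.9]
scene 122 130 18 x [-2.6  0.2  5.3] y [-10.1  -5.7  12.7]
scene 130 140 27 x [-3.6 -1.   4.6] y [-10.9  -7.5  15. ]
scene 165 170 31 x [-23.2  -2.4  16.3] y [-9.4 -7.   0.9]
scene 170 175 50 x [-23.7  -4.9  20.4] y [-9.  -4.5  0.3]
scene 175 180 39 x [-21.   -3.3  20.9] y [-7.4 -1.5  7.7]
```

The lugs are 2 mm to +y of the stand; correct and lower.

```bash
python3 -m jog '[[[0,-0.022,-0.05],[0,0,0],-0.46],[[0,-0.022,-0.2],[0,0,0],-0.46],[[0,-0.022,-0.4],[0,0,0],-0.46],[[0,-0.022,-0.6],[0,0,0],-0.46],[[0,-0.022,-0.75],[0,0,0],-0.46],[[0,-0.022,-0.84],[0,0,0],-0.46],[[0,-0.022,-0.84],[0,0,0],-0.46]]'
python3 -m jog '[[[0,0,-0.02],[0,0,0],-0.46],[[0,0,-0.04],[0,0,0],-0.46],[[0,0,-0.06],[0,0,0],-0.46],[[0,0,-0.08],[0,0,0],-0.46],[[0,0,-0.08],[0,0,0],-0.46]]'
python3 - <<'E'
from h import *
c=np.array([439.2,-172.1])
tips(c,6,[(68,78),(78,84),(84,90),(90,96),(96,104),(138,146),(146,156)],xr=(-30,34),yr=40)
E
```

```text
clock: 31.8
position: [437.5, -174.8, 132.2]
ee_rot: [-0.055, 0.999, -0.001, 0.0]
contact_force: [-0.1, -0.5, -1.6]
gripper_width: 62.1
grasp_force: 5.3
clock: 32.3
position: [440.8, -175.6, 128.0]
ee_rot: [-0.055, 0.998, -0.002, 0.005]
contact_force: [0.5, -2.7, 11.5]
gripper_width: 62.6
grasp_force: 7.9
wrist 68 78 1117 x [-26.5 -22.   22.4] y [-16.2  -2.6  16.9]
wrist 78 84 13 x [-23.4 -23.3 -15.9] y [-9. -6.  8.]
wrist 84 90 665 x [-23.8 -11.8  19.5] y [-9.2 -5.3  9.8]
wrist 90 96 1451 x [-24.2  -8.1  21.1] y [-4.7  1.   8.9]
wrist 96 104 464 x [-6.  -4.4  2.9] y [-8.9 -0.8  7.8]
wrist 138 146 956 x [-11.1  -6.9   2.1] y [-37.   13.4  33.8]
wrist 146 156 2601 x [-11.4  -5.6   7.2] y [-35.3 -25.6  33.1]
scene 68 78 132 x [-25.2  -6.9  24. ] y [-19.   -8.9  12.1]
scene 78 84 17 x [-22.1  -3.8  19.4] y [-14.3  -8.6  -3.1]
scene 84 90 39 x [-22.1  -3.6  21.2] y [-11.5  -8.9  -2.1]
scene 90 96 57 x [-22.5  -3.3  22.1] y [-11.3  -4.    5.5]
scene 96 104 25 x [-22.3  -4.3  12.6] y [-13.1  -3.5   2.9]
scene 138 146 35 x [-9.6 -5.6  4.9] y [-38.7  16.2  31.8]
scene 146 156 39 x [-9.6 -6.8  6.3] y [-35.8  16.   29.8]
```

```bash
cat > lug.py <<'E'
from h import *
c=np.array([439.2,-172.1]);a=np.deg2rad(6);ex=np.array([np.cos(a),np.sin(a)]);ey=np.array([-ex[1],ex[0]])
for nm in('wrist','scene'):
    Q=cloud(grab(nm));l=np.dstack([(Q[...,:2]-c)@ex,(Q[...,:2]-c)@ey,Q[...,2]]).reshape(-1,3)
    for lo,hi in((-24,-17),(-17,-10),(10,17),(17,24)):
        m=(l[:,0]>lo)&(l[:,0]<hi)&(np.abs(l[:,1])<10)&(l[:,2]>78)&(l[:,2]<105)
        if m.any(): print(nm,'lug',lo,hi,m.sum(),np.percentile(l[m,2],[10,50,90]).round(1))
    m=(l[:,2]>138)&(l[:,2]<158)&(np.abs(l[:,0])<14)&(np.abs(l[:,1])<40)&(np.abs(l[:,1])>18)
    if m.any(): print(nm,'rollers z95',np.percentile(l[m,2],[50,95]).round(1),'x',np.percentile(l[m,0],[2,50,98]).round(1))
print(read_state()['position'],read_state()['contact_force'])
E
python3 lug.py
```

```text
wrist lug -24 -17 473 [88.  90.6 94.5]
wrist lug -17 -10 423 [88.9 91.1 94.4]
wrist lug 10 17 338 [89.  92.3 94.6]
wrist lug 17 24 293 [89.1 92.7 94.7]
wrist rollers z95 [154.1 157.6] x [-11.6  -6.5   8.4]
scene lug -24 -17 20 [84.6 91.  94.6]
scene lug -17 -10 13 [86.6 91.  95.6]
scene lug 10 17 13 [86.1 91.1 94.6]
scene lug 17 24 15 [84.9 91.4 95.6]
scene rollers z95 [150.3 157.7] x [-10.8  -8.1   6.8]
[ 440.75182566 -175.63093947  128.04109654] [-0.67431271 -3.66105191 10.33449745]
```

The pliers are caught about 3.5 mm above their seat. Held at 62 mm, the upper blades nearly fill the well. I'll ease the pressure and open the fingers; the released blades narrow and the pliers should drop in.

```bash
python3 -m jog '[[[0,-0.005,0.02],[0,0,0],-0.46],[[0,-0.005,0.02],[0,0,0],-0.5],[[0,-0.005,0.01],[0,0,0],-0.53],[[0,-0.005,0],[0,0,0],-0.56],[[0,-0.005,0],[0,0,0],-0.6],[[0,-0.005,0],[0,0,0],-0.65],[[0,-0.005,0],[0,0,0],-0.65]]'; python3 lug.py
```

```text
clock: 33.2
position: [436.4, -174.6, 123.8]
ee_rot: [-0.054, 0.999, 0.0, -0.001]
contact_force: [-0.7, -0.3, -1.1]
gripper_width: 70.2
grasp_force: 0.1
wrist lug -24 -17 458 [89.  91.3 94.5]
wrist lug -17 -10 436 [89.  91.4 94.9]
wrist lug 10 17 389 [90.  92.6 95.5]
wrist lug 17 24 159 [90.1 93.9 95.7]
wrist rollers z95 [153.5 157.6] x [-13.6  -5.5   5.5]
scene lug -24 -17 17 [85.1 91.7 95.5]
scene lug -17 -10 15 [88.7 92.4 95.9]
scene lug 10 17 13 [80.7 92.1 96.9]
scene lug 17 24 11 [89.8 90.9 96.1]
scene rollers z95 [150.4 157.5] x [-13.7 -11.4   4.7]
[ 436.64804131 -174.6239222   124.01767865] [-1.06880657  0.03019079 -0.35895806]
```

```bash
python3 -m jog '[[[0,0,0],[0,0,0],-0.8],[[0,0,0],[0,0,0],-1],[[0,0,0],[0,0,0],-1],[[0,0,0],[0,0,0],-1],[[0,0,0],[0,0,0],-1]]'; python3 lug.py; python3 - <<'E'
from h import *
tips(np.array([439.2,-172.1]),6,[(70,78),(78,86),(86,92),(92,98),(98,106),(106,120),(120,135),(135,146),(146,160)],xr=(-30,34),yr=36,fresh=False)
E
```

```text
clock: 33.8
position: [436.9, -174.7, 124.3]
ee_rot: [-0.054, 0.999, 0.0, 0.0]
contact_force: [0.2, -0.3, -0.3]
gripper_width: 85.5
grasp_force: 0.1
wrist lug -24 -17 403 [88.1 90.8 93.6]
wrist lug -17 -10 394 [88.1 91.1 93.7]
wrist lug 10 17 293 [88.8 92.6 94.3]
wrist lug 17 24 159 [90.  93.  94.7]
wrist rollers z95 [149.6 156.7] x [-13.6  -5.5   4.6]
scene lug -24 -17 14 [84.  90.8 94.1]
scene lug -17 -10 10 [89.  91.8 94.3]
scene lug 10 17 11 [89.5 93.  95. ]
scene lug 17 24 6 [91.7 93.7 95.6]
scene rollers z95 [151.3 157. ] x [-13.8  -8.4   6.8]
[ 436.85515305 -174.73482632  124.32164151] [ 0.24165089 -1.12616446 -0.83234103]
wrist 70 78 1015 x [-26.5 -18.8  22. ] y [-16.8   8.4  17.1]
wrist 78 86 67 x [-28.  -25.4  -7.9] y [-12.5  -4.3   7.9]
wrist 86 92 1167 x [-26.4 -14.2  17.3] y [-12.   -6.4   6.5]
wrist 92 98 1017 x [-26.1  -8.3  19.3] y [-8.  -3.1  1.7]
wrist 98 106 574 x [-8.3 -5.8  0.3] y [-15.3  -5.7   3.7]
wrist 106 120 671 x [-9.5 -6.7 -0.4] y [-21.9 -14.5   7. ]
wrist 120 135 1176 x [-10.7  -8.3  -0.1] y [-30.2 -22.5  11.1]
wrist 135 146 1010 x [-11.   -7.5  -0.2] y [-34.  -29.6  12.4]
wrist 146 160 2073 x [-14.7  -6.9   3.5] y [-35.4  12.5  19.4]
scene 70 78 95 x [-25.  -10.1  24.8] y [-19.3 -10.3  12.3]
scene 78 86 32 x [-24.2  -1.6  18.2] y [-13.6 -11.3  -7.2]
scene 86 92 52 x [-25.9 -10.5  17.1] y [-14.4  -9.9   2.9]
scene 92 98 37 x [-25.   -6.7  20.3] y [-14.1  -6.2  -3.2]
scene 98 106 22 x [-7.5 -5.6  0.1] y [-18.3  -3.5   2.7]
scene 106 120 40 x [-8.  -4.7  0.8] y [-29.1   0.4   5.9]
scene 120 135 46 x [-9.5 -5.9  1.2] y [-34.1   3.2   8.1]
scene 135 146 23 x [-10.7  -5.8   1.8] y [ 3.8  6.7 10.7]
scene 146 160 43 x [-13.   -5.8   5.3] y [ 6.6  9.8 15.8]
```

The pliers stand tilted, offset by about (-3,-3) mm, so the hub catches the block's edge. Regrip, lift a little, shift (+3,+2.6) and set down again.

```bash
python3 -m jog '[[[0,0,0],[0,0,0],-0.7],[[0,0,0],[0,0,0],-0.55],[[0,0,0],[0,0,0],-0.46],[[0,0,0],[0,0,0],-0.46],[[0,0,0],[0,0,0],-0.46],[[0,0,0],[0,0,0],-0.46],[[0,0,0.06],[0,0,0],-0.46],[[0,0,0.1],[0,0,0],-0.46],[[0.03,0.026,0.1],[0,0,0],-0.46],[[0.03,0.026,0.1],[0,0,0],-0.46],[[0.03,0.026,0.1],[0,0,0],-0.46]]'; python3 lug.py; python3 - <<'E'
from h import *
tips(np.array([439.2,-172.1]),6,[(68,78),(86,92),(92,98),(98,102),(102,108),(108,114),(146,152),(152,165)],xr=(-30,34),yr=36,fresh=False)
E
```

```text
clock: 35.0
position: [439.9, -172.1, 134.2]
ee_rot: [-0.054, 0.999, -0.0, -0.0]
contact_force: [-0.3, -0.4, -0.3]
gripper_width: 62.4
grasp_force: 5.6
wrist lug -24 -17 417 [ 97.4 100.5 103.6]
wrist lug -17 -10 374 [ 97.8 101.1 103.7]
wrist lug 10 17 320 [ 97.9 101.5 103.6]
wrist lug 17 24 247 [ 98.1 101.9 103.7]
wrist rollers z95 [152.  157.6] x [-11.8  -7.9   2.5]
scene lug -24 -17 19 [ 92.8  97.6 102.6]
scene lug -17 -10 16 [ 93.1  99.6 103.6]
scene lug 10 17 15 [ 94.7  98.6 102.9]
scene lug 17 24 13 [ 93.   99.4 103.9]
scene rollers z95 [149.2 156.8] x [-10.   -5.5   8.3]
[ 439.80805389 -172.12882713  134.16591399] [-0.56682402 -0.70226369 -1.95121238]
wrist 68 78 1098 x [-26.5 -21.9  -1.4] y [-16.7  -5.8  16.8]
wrist 86 92 3 x [-21.8  -6.1  -4.8] y [-5.3 -2.6  8. ]
wrist 92 98 311 x [-24.  -12.6  18.6] y [-6.5 -3.6 11.8]
wrist 98 102 1012 x [-24.3 -10.5  19.6] y [-5.3  6.9 12.3]
wrist 102 108 941 x [-24.5  -6.5  20.9] y [-1.8  3.1  7.2]
wrist 108 114 442 x [-6.1 -3.5  2.6] y [-6.4  2.4 11. ]
wrist 146 152 719 x [-11.3  -7.3   1.8] y [-33.3  15.8  33.1]
wrist 152 165 2776 x [-11.8  -5.9   6.5] y [-32.4 -21.1  32.3]
scene 68 78 160 x [-25.1  -3.8  25.2] y [-19.   -5.5  14. ]
scene 86 92 10 x [-10.5  -2.2  14.1] y [-6.5 -4.5 -2.7]
scene 92 98 37 x [-22.6  -4.7  18.6] y [-8.7 -6.   3.7]
scene 98 102 38 x [-23.1  -5.3  21.7] y [-8.4 -2.3  1.9]
scene 102 108 38 x [-23.9  -3.3  19.1] y [-8.7 -0.2  5.4]
scene 108 114 15 x [-5.6 -4.1  2.9] y [-11.5  -3.    9.4]
scene 146 152 28 x [-8.5 -5.2  3.1] y [-30.7  17.6  33.6]
scene 152 165 50 x [-10.2  -6.2   4.9] y [-34.2  20.3  31.7]
```

The pliers have rolled about 3° in the grip: the pivot is at y +2.8 while the rollers are at 0. I'll tilt the tool by -3.3° about their x to straighten them, then re-measure.

```bash
python3 -m jog '[[[0.01,-0.007,0.05],[-0.015,-0.0015,0],-0.46],[[0.01,-0.007,0.05],[-0.0275,-0.003,0],-0.46],[[0.01,-0.007,0.05],[-0.0275,-0.003,0],-0.46],[[0.01,-0.007,0.05],[-0.0275,-0.003,0],-0.46]]'; cat > seat.py <<'E'
from h import *
c=np.array([439.2,-172.1]);a=np.deg2rad(6);ex=np.array([np.cos(a),np.sin(a)]);ey=np.array([-ex[1],ex[0]])
p=read_state()['position'];print(p,read_state()['contact_force'])
for nm in('wrist','scene'):
    Q=cloud(grab(nm));l=np.dstack([(Q[...,:2]-c)@ex,(Q[...,:2]-c)@ey,Q[...,2]]).reshape(-1,3)
    L=l[(np.abs(l[:,0])>10)&(np.abs(l[:,0])<25)&(np.abs(l[:,1])<18)&(l[:,2]>79)&(l[:,2]<130)]
    for s in(-1,1):
        k=L[L[:,0]*s>0]
        if len(k)>3: print(nm,'lug',s,len(k),'z95',np.percentile(k[:,2],95).round(1),'x',np.percentile(k[:,0],[1,99]).round(1),'y',np.percentile(k[:,1],[1,99]).round(1))
    zt=np.percentile(L[:,2],95)
    for s in(-1,1):
        k=l[(l[:,2]>zt+48)&(l[:,2]<zt+68)&(np.abs(l[:,0]+1)<9)&(l[:,1]*s>19)&(l[:,1]*s<34)]
        if len(k)>3: print(nm,'roller',s,len(k),'z',np.percentile(k[:,2],[50,90]).round(1),'x',np.percentile(k[:,0],[2,98]).round(1),'y',np.percentile(k[:,1],[2,98]).round(1))
    S=l[(l[:,2]>72)&(l[:,2]<78)&(np.abs(l[:,0])<32)&(np.abs(l[:,1])<25)];print(nm,'stand x',np.percentile(S[:,0],[1,99]).round(1),'y',np.percentile(S[:,1],[1,99]).round(1))
E
python3 seat.py
```

```text
clock: 35.5
position: [440.5, -172.5, 138.9]
ee_rot: [-0.054, 0.998, -0.028, 0.001]
contact_force: [0.7, -0.4, -1.4]
gripper_width: 61.8
grasp_force: 4.7
[ 440.46703056 -172.49100015  138.92450146] [ 0.66943083 -0.39039589 -1.36688233]
wrist lug -1 955 z95 108.3 x [-24.7 -10.2] y [-8.9 10.3]
wrist lug 1 679 z95 108.7 x [10.2 24.1] y [-9.2 10.3]
wrist roller -1 1624 z [170.6 172.2] x [-9.7  7.6] y [-30.1 -19.1]
wrist roller 1 1885 z [170.1 172. ] x [-9.6  7.5] y [19.6 33.1]
wrist stand x [-26.5  11.1] y [-17.1  18. ]
scene lug -1 41 z95 109.1 x [-23.9 -10.1] y [-11.7   5.7]
scene lug 1 33 z95 109.4 x [10.4 24.2] y [-11.6   0. ]
scene roller -1 14 z [169.2 174.4] x [-9.7 -6.1] y [-33.8 -23.2]
scene roller 1 59 z [169.9 174.1] x [-9.6  6.8] y [19.6 33.4]
scene stand x [-26.3  26.5] y [-19.2  16.9]
```

The lugs are now centred on the stand (0, +0.2) and level. Lower.

```bash
python3 -m jog '[[[0,0,-0.06],[0,0,0],-0.46],[[0,0,-0.12],[0,0,0],-0.46],[[0,0,-0.15],[0,0,0],-0.46],[[0,0,-0.17],[0,0,0],-0.46],[[0,0,-0.17],[0,0,0],-0.46]]'; python3 seat.py
```

```text
clock: 36.1
position: [440.6, -172.9, 121.9]
ee_rot: [-0.054, 0.998, -0.029, 0.001]
contact_force: [-0.4, -1.1, -2.0]
gripper_width: 62.6
grasp_force: 4.7
[ 440.61483908 -172.87056074  121.85485041] [-0.39173369 -1.10762451 -1.96001628]
wrist lug -1 952 z95 91.2 x [-24.7 -10.2] y [-9.4  9.9]
wrist lug 1 680 z95 91.5 x [10.3 24.2] y [-9.6  9.9]
wrist roller -1 1686 z [153.4 155.1] x [-9.8  7.7] y [-30.4 -19.3]
wrist roller 1 1863 z [153.  154.8] x [-9.6  7.4] y [19.5 32.8]
wrist stand x [-26.6  25.4] y [-17.3  17.9]
scene lug -1 37 z95 93.2 x [-23.9 -10.2] y [-12.1   8.6]
scene lug 1 29 z95 92.1 x [10.3 23.4] y [-12.2   0.2]
scene roller -1 12 z [152.  156.6] x [-9.6 -6.5] y [-33.8 -22.3]
scene roller 1 58 z [153.2 158.1] x [-9.3  6.8] y [19.4 33. ]
scene stand x [-25.9  27.7] y [-19.7  15.6]
```

```bash
python3 -m jog '[[[0,0,-0.015],[0,0,0],-0.46],[[0,0,-0.03],[0,0,0],-0.46],[[0,0,-0.045],[0,0,0],-0.46],[[0,0,-0.045],[0,0,0],-0.46]]'; python3 seat.py
```

```text
clock: 36.6
position: [441.7, -173.0, 119.2]
ee_rot: [-0.055, 0.998, -0.029, 0.002]
contact_force: [-1.6, 1.4, 6.4]
gripper_width: 62.3
grasp_force: 7.1
[ 441.68654633 -172.95659952  119.15515986] [-1.59386806  1.42926359  6.37491525]
wrist lug -1 980 z95 88.9 x [-24.8 -10.1] y [-9.6 10. ]
wrist lug 1 693 z95 88.9 x [10.1 24.5] y [-9.1 10.2]
wrist roller -1 2075 z [150.6 152.7] x [-9.9  7.4] y [-33.3 -19.4]
wrist roller 1 2053 z [150.4 152.4] x [-9.9  7.5] y [19.6 33. ]
wrist stand x [-26.6  25.5] y [-17.2  18. ]
scene lug -1 34 z95 90.4 x [-24.3 -10.8] y [-11.8   2.7]
scene lug 1 30 z95 90.0 x [10.8 24.3] y [-12.2   2.4]
scene roller -1 11 z [149.3 151.8] x [-9.5 -6.2] y [-32.2 -23.7]
scene roller 1 59 z [149.3 155.2] x [-9.1  7.5] y [19.9 33.2]
scene stand x [-26.3  27.4] y [-20.1  16.7]
```

Seated: lug tops at 89 and roller tops at 152, both as at the start, with firm contact. Ease off, open and retreat upward.

```bash
python3 -m jog '[[[0,0,0.015],[0,0,0],-0.5],[[0,0,0.015],[0,0,0],-0.55],[[0,0,0.015],[0,0,0],-0.6],[[0,0,0.015],[0,0,0],-0.7],[[0,0,0.015],[0,0,0],-0.85],[[0,0,0.015],[0,0,0],-1],[[0,0,0.015],[0,0,0],-1],[[0,0,0.015],[0,0,0],-1],[[0,0,0.1],[0,0,0],-1],[[0,0,0.25],[0,0,0],-1],[[0,0,0.5],[0,0,0],-1],[[0,0,0.8],[0,0,0],-1],[[0,0,1],[0,0,0],-1],[[0,0,1],[0,0,0],-1],[[0,0,1],[0,0,0],-1]]'; python3 seat.py
python3 - <<'E'
from h import *
W=cloud(load('wrist'));T=cloud(grab('top'))
for nm,lo,hi,cx,cy,r in[('mount',7,16,532.7,-292.5,30),('dish',10,22,623,-378,45)]:
  for n,C in(('wrist',W),('scene',cloud(load('scene'))),('top',T)):
    p=C[(C[...,2]>lo)&(C[...,2]<hi)&(np.hypot(C[...,0]-cx,C[...,1]-cy)<r)]
    if len(p)>5: c,R=cv2.minEnclosingCircle(p[:,:2].astype(np.float32));print(nm,n,len(p),np.round(c,1),round(R,1))
prof(np.array([425,-394]),-20,yr=30,xr=(-12,66),names=('scene',),zr=(44,76),fresh=False)
E
```

```text
clock: 38.2
position: [440.8, -172.7, 218.2]
ee_rot: [-0.054, 0.998, -0.029, 0.002]
contact_force: [-0.2, 0.6, -0.7]
gripper_width: 85.3
grasp_force: 0.0
[ 440.75047598 -172.69920647  218.23909905] [-0.17166191  0.62527106 -0.72453285]
wrist lug -1 412 z95 88.8 x [-24.8 -10.1] y [-9.1  9.9]
wrist lug 1 346 z95 88.8 x [10.3 24.5] y [-9.   9.7]
wrist roller -1 535 z [149.5 151.1] x [-9.9  7.5] y [-32.  -19.5]
wrist roller 1 545 z [149.6 151.1] x [-9.7  7.5] y [20.  32.9]
wrist stand x [-26.3  26.2] y [-17.3  17.7]
scene lug -1 33 z95 89.9 x [-23.7 -10.7] y [-12.4   1.9]
scene lug 1 26 z95 89.4 x [11.3 24.6] y [-11.5   2. ]
scene roller -1 38 z [147.4 151.7] x [-9.3  6.7] y [-33.8 -24.4]
scene roller 1 42 z [147.2 151.4] x [-9.   6.4] y [19.9 31.9]
scene stand x [-26.   27.8] y [-20.3  15.9]
mount wrist 493 [ 532.3 -291.9] 15.5
mount scene 78 [ 534.  -293.7] 16.3
mount top 109 [ 530.4 -292.3] 15.0
dish wrist 456 [ 613.7 -385. ] 26.5
dish scene 280 [ 626.1 -378.5] 30.3
dish top 520 [ 622.8 -377.8] 29.6
scene
 -12    .       .       .       .       .       .     54/ 58  54/ 57    .       
[... 321 characters left out ...]
 51/ 56  54/ 57  55/ 55
  18    .     56/ 56  52/ 57  56/ 69  57/ 71  52/ 72  60/ 71  50/ 50    .       .   
  24    .       .     52/ 56  49/ 69  55/ 72  70/ 72  70/ 71  69/ 71    .       .   
  30    .       .     50/ 56  55/ 69  64/ 71  70/ 70  69/ 71  70/ 70    .       .   
  36    .       .     51/ 56  49/ 65  56/ 71  57/ 71  70/ 70  70/ 70    .       .   
  42    .       .       .     53/ 57  51/ 66  54/ 65  53/ 67  51/ 55    .       .   
  48    .       .       .       .     52/ 57  54/ 57  54/ 57  56/ 58  55/ 55    .   
  54    .       .       .       .     54/ 56  56/ 58  57/ 57  56/ 58    .       .   
  60    .       .       .       .       .     55/ 58  57/ 57    .       .       .
```

The pliers are upright and seated, the ring is level and shut in the groove, and the lens mount and dish haven't moved.

```bash
python3 -c "
from bench import job_done
print(job_done())"
```

```text
the job is handed in; nothing more can be done
None
```

I handed the job in at about 38 s: by depth readings the ring is shut and level in the spindle's groove, the pliers are upright in their stand, and the lens mount and petri dish are where they were. The first lift tilted the ring, so I set it back on its rest with the pliers and lifted it again, and I viewed 12 pictures against the limit of 10.

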